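Refill the emery-roll dispenser on the jeweller's bench

ROBOT

A 6-joint arm with a two-finger parallel gripper is mounted at the origin on the work surface. World frame = base frame: x ahead of the robot, y to its left, z up, the work surface at z = 0. Lengths are in m, angles in rad, forces in N, time in s.
With the tool pointing down it reaches from about 0.3 to 0.775 m from the base axis. Payload 14.6 kg.
Tool frame: the origin (TCP) lies at the very end of the fingers, on their centre line; the grasp point (between the pads) lies 19 mm behind it; z points along the fingers, y is the direction in which the jaws open and shut (so a half turn about z gives the same grasp; the last joint's range is limited). The gripper opens to 94 mm and grips with 3 to 60 N. Pads are 16 mm wide; open, the fingers measure 119 mm over their backs; the gripper's body (75 mm by 177 mm) begins 78 mm behind the grasp point.
Start: joints at [1.276, 0.3, 1.521, -0, 1.321, -0.067], TCP at [0.124, 0.536, 0.18] pointing down, gripper open.
Joint ranges: [-3.03, 3.03], [-0.79, 2.21], [0.23, 2.52], [-1.04, 4.18], [0, 3.07], [-2.55, 2.55]. Speed limits (rad/s): [2.22, 2.22, 2.57, 3.14, 3.14, 3.14].

INTERFACE

Orientations are given as [roll, pitch, yaw] about the fixed x, y, z axes, in that order (R = Rz(yaw) Ry(pitch) Rx(roll)).
In Python, from station import get_obs, vision, hand_in gives the robot as it stands.
- The arm moves only by the tool play_rows, never from a script. Its argument "moves" is a list of rows, each an object with "claw": the opening, from 0 (shut) to 1 (fully open); "linear": the shift along the tool's x, y, z in mm, a list of three; "turn": the turn, a rotation vector about the tool's x, y, z in rad, a list of three. In form: [{"claw": claw, "linear": [tx, ty, tz], "turn": [ax, ay, az]}, ...]. A call has 1 to 8 rows; each row is the pose to reach, as a shift and turn from the pose measured when the call began, along the tool's axes at that moment; what a row does not reach only later rows make up. A row lasts 1/8 s, in which the tool goes at most 62.5 mm and 10.7 degrees, less where a joint would pass 70% of its speed; a pose out of reach is approached as far as the arm can. A call with a gripper value outside its range is refused whole. The fingers move at their own pace and stop on an object; "force" is the grip in N (left out, the last holds). Time passes only in rows, so rows that repeat a pose let the fingers close. It gives the time, the measured TCP pose, the force and the opening at its end, in the units of the state.
- get_obs(): the state, without advancing time (a new reading comes with each control period).
- vision.camera(name): name is "side" or "top" or "wrist"; returns the picture (400x640x3 uint8, blue, green, red); there is no depth.
- vision.camera_info(name): a dict with "camera_matrix" (3x3 intrinsics, pixels), "k1" (the pictures are not rectified: a ray, as slopes to the right and down, at radius r is drawn at 1 + k1 r^2 times it, then the intrinsics apply), "rvec" (rotation vector, rad) and "tvec" (3), from world to camera coordinates, as OpenCV has them; the wrist camera has in their place "mount" (4x4, takes a point from camera to tool coordinates, whose origin is the TCP and whose axes are the flange's). Camera axes: x right, y down, z forward; pixel columns grow to the right and rows downward; lengths in m; the calibration is good to about 2 mm. A picture is of the moment at which its call begins: read the wrist's pose just before it. camera_info takes no time and is no camera call.
- hand_in(): hands the job in, once; it reports no verdict.
The state is a dict: "time_s": time; "qpos": joint angles; "joint_vel": joint speeds; "tau": joint torques, N m; "ee_pos": TCP position; "eef_rot": TCP orientation; "force": force on the tool from outside, world axes, zero at the start; "moment": the same for the moment, N m; "grip_width": finger opening in m.
Only numpy, scipy, OpenCV 4.12 (cv2) and the standard library are available. Lean on these libraries where they do the work, as an engineer would, in place of code of your own. Each camera call takes 0.05 s, during which the arm holds its last target.

TASK

Refill the emery-roll dispenser: first swing its brake lever from locked all the way to the released end, and only then lift the spent bare cardboard cores off the spindles and put them all in the scrap tray, and slide every fresh emery roll from the bench fully home onto a spindle of its own. With all that done and the brake still released, set the lever pointing at the middle of the three marks. Leave the flux jar, the hammer and the soldering brick where they are.

Things in the scene. Friction and masses are not known exactly. Their poses are not given: they have to be found in the camera images.
- dispenser: Fixed dispenser: grey plate 120 (its x) by 480 (its y) by 20 mm thick, four upright steel spindles in a row along its y and a brake lever at its -y end. Origin on the plate's underside (bench level); the plate spans x -60 to +60 mm and y -270 to +210 mm in its frame; z up. It stands at a varying place and yaw.
- seatedA (a point): Point on the axis of spindle A (plate y = +170 mm), 22 mm above its seat: where the middle of a roll lies when it is fully home. The seat is a collar 40 mm wide, 28 mm above the bench; the spindle is 14 mm in diameter and rises 59 mm above the seat, with a round tip.
- seatedB (a point): Point on the axis of spindle B (plate y = +90 mm), 22 mm above its seat: where the middle of a roll lies when it is fully home. The seat is a collar 40 mm wide, 28 mm above the bench; the spindle is 14 mm in diameter and rises 59 mm above the seat, with a round tip.
- seatedC (a point): Point on the axis of spindle C (plate y = +10 mm), 22 mm above its seat: where the middle of a roll lies when it is fully home. The seat is a collar 40 mm wide, 28 mm above the bench; the spindle is 14 mm in diameter and rises 59 mm above the seat, with a round tip.
- seatedD (a point): Point on the axis of spindle D (plate y = -70 mm), 22 mm above its seat: where the middle of a roll lies when it is fully home. The seat is a collar 40 mm wide, 28 mm above the bench; the spindle is 14 mm in diameter and rises 59 mm above the seat, with a round tip.
- brake_hinge (a point): The vertical hinge axis of the brake lever, at the plate's top face (20 mm above the bench).
- brake (a joint): Angle of the brake lever about its vertical hinge, rad: 0 = released end stop (lever points to the -x and -y side of the plate, away from the spindles), 0.7 = middle mark (lever points along the plate's -x), 1.4 = locked end stop (towards the spindles). It grows clockwise seen from above. Light friction; it stays where it is left.
- brake_knob (a point): Centre of the top of the lever's upright round black knob, 80 mm above the bench. The knob is 18 mm in diameter and its free grip height is 46 mm; its axis is 60 mm from the hinge. Below it is the flat lever arm, 10 mm wide, whose end points at the marks.
- run_mark (a point): The middle one of three short white marks on the plate, 81 mm from the hinge: the lever must point at it at the end (joint value 0.7).
- rollA: Fresh roll of brown emery paper standing on end on the bench: outer diameter 54 mm, bore 20 mm, height 44 mm. Origin on its axis half-way up (22 mm from either end), z along the axis. May be absent.
- rollB: Fresh roll of brown emery paper standing on end on the bench: outer diameter 54 mm, bore 20 mm, height 44 mm. Origin on its axis half-way up (22 mm from either end), z along the axis. May be absent.
- rollC: Fresh roll of brown emery paper standing on end on the bench: outer diameter 54 mm, bore 20 mm, height 44 mm. Origin on its axis half-way up (22 mm from either end), z along the axis. May be absent.
- rollD: Fresh roll of brown emery paper standing on end on the bench: outer diameter 54 mm, bore 20 mm, height 44 mm. Origin on its axis half-way up (22 mm from either end), z along the axis. May be absent.
- coreA: Spent bare cardboard core, at the start on spindle A: tube of outer diameter 30 mm, bore 20 mm, height 44 mm. Origin on its axis half-way up (22 mm from either end), z along the axis. May be absent.
- coreB: Spent bare cardboard core, at the start on spindle B: tube of outer diameter 30 mm, bore 20 mm, height 44 mm. Origin on its axis half-way up (22 mm from either end), z along the axis. May be absent.
- coreC: Spent bare cardboard core, at the start on spindle C: tube of outer diameter 30 mm, bore 20 mm, height 44 mm. Origin on its axis half-way up (22 mm from either end), z along the axis. May be absent.
- coreD: Spent bare cardboard core, at the start on spindle D: tube of outer diameter 30 mm, bore 20 mm, height 44 mm. Origin on its axis half-way up (22 mm from either end), z along the axis. May be absent.
- scrap_tray: Fixed open steel scrap tray, outside 140 (its x) by 200 (its y) mm, 35 mm high, walls and floor 4 mm. Origin in the centre of its underside.
- flux_jar: Bystander: amber glass jar with black lid, 52 mm in diameter, 65 mm high. Origin in the centre of its underside.
- chasing_hammer: Bystander: hammer lying on the bench, 240 mm long, about 80 mm across the head. Origin near its middle, x along it.
- solder_brick: Bystander: white soldering brick 60 by 130 by 30 mm, lying flat. Origin in the centre of its underside.
Things that resemble listed ones, but are neither listed nor needed, are in the scene too. What is shaped like the coreA but red is not meant.

How it is judged:
On the way, in this order (a step that is already met when the one before it is completed fails the run):
1. The brake lever is at its released end while the spent cores are still on their spindles and the rolls still on the bench (value of joint brake below 0.12 rad and distance between coreA and seatedA below 0.02 m and distance between coreB and seatedB below 0.02 m and distance between coreC and seatedC below 0.02 m and distance between coreD and seatedD below 0.02 m and height (world z) of each of rollA, rollB, rollC, rollD below 0.04 m), for 0.2 s.
2. With the brake still released, every core is in the tray and every roll is home on a spindle (value of joint brake below 0.15 rad and x of coreA in the frame of scrap_tray between -0.066 and 0.066 m and y of coreA in the frame of scrap_tray between -0.096 and 0.096 m and z of each of coreA, coreB, coreC, coreD in the frame of scrap_tray below 0.045 m and x of coreB in the frame of scrap_tray between -0.066 and 0.066 m and y of coreB in the frame of scrap_tray between -0.096 and 0.096 m and x of coreC in the frame of scrap_tray between -0.066 and 0.066 m and y of coreC in the frame of scrap_tray between -0.096 and 0.096 m and x of coreD in the frame of scrap_tray between -0.066 and 0.066 m and y of coreD in the frame of scrap_tray between -0.096 and 0.096 m and (distance between rollA and seatedA below 0.007 m or distance between rollA and seatedB below 0.007 m or distance between rollA and seatedC below 0.007 m or distance between rollA and seatedD below 0.007 m) and angle between the z axis of each of rollA, rollB, rollC, rollD and the z axis of dispenser, either way round below 0.1 rad and (distance between rollB and seatedA below 0.007 m or distance between rollB and seatedB below 0.007 m or distance between rollB and seatedC below 0.007 m or distance between rollB and seatedD below 0.007 m) and (distance between rollC and seatedA below 0.007 m or distance between rollC and seatedB below 0.007 m or distance between rollC and seatedC below 0.007 m or distance between rollC and seatedD below 0.007 m) and (distance between rollD and seatedA below 0.007 m or distance between rollD and seatedB below 0.007 m or distance between rollD and seatedC below 0.007 m or distance between rollD and seatedD below 0.007 m)), for 0.2 s.
At the end, for the whole second after the job is handed in: Every core lies in the tray (middle within the walls, under 45 mm above the bench), every roll is home on a spindle (middle within 7 mm of the seated point, upright to 0.1 rad), the lever is at 0.7 rad give or take 0.12, all at rest (value of joint brake between 0.58 and 0.82 rad and x of coreA in the frame of scrap_tray between -0.066 and 0.066 m and y of coreA in the frame of scrap_tray between -0.096 and 0.096 m and z of each of coreA, coreB, coreC, coreD in the frame of scrap_tray below 0.045 m and x of coreB in the frame of scrap_tray between -0.066 and 0.066 m and y of coreB in the frame of scrap_tray between -0.096 and 0.096 m and x of coreC in the frame of scrap_tray between -0.066 and 0.066 m and y of coreC in the frame of scrap_tray between -0.096 and 0.096 m and x of coreD in the frame of scrap_tray between -0.066 and 0.066 m and y of coreD in the frame of scrap_tray between -0.096 and 0.096 m and (distance between rollA and seatedA below 0.007 m or distance between rollA and seatedB below 0.007 m or distance between rollA and seatedC below 0.007 m or distance between rollA and seatedD below 0.007 m) and angle between the z axis of each of rollA, rollB, rollC, rollD and the z axis of dispenser, either way round below 0.1 rad and (distance between rollB and seatedA below 0.007 m or distance between rollB and seatedB below 0.007 m or distance between rollB and seatedC below 0.007 m or distance between rollB and seatedD below 0.007 m) and (distance between rollC and seatedA below 0.007 m or distance between rollC and seatedB below 0.007 m or distance between rollC and seatedC below 0.007 m or distance between rollC and seatedD below 0.007 m) and (distance between rollD and seatedA below 0.007 m or distance between rollD and seatedB below 0.007 m or distance between rollD and seatedC below 0.007 m or distance between rollD and seatedD below 0.007 m) and linear speed of each of coreA, coreB, coreC, coreD, rollA, rollB, rollC, rollD below 0.03 m/s); the robot touches nothing.
It fails at once if the amber flux jar is moved more than 3 cm (distance of flux_jar from where it was at the start of the episode above 0.03 m).
It fails at once if the chasing hammer is moved more than 3 cm (distance of chasing_hammer from where it was at the start of the episode above 0.03 m).
It fails at once if the soldering brick is moved more than 3 cm (distance of solder_brick from where it was at the start of the episode above 0.03 m).
Of coreA, coreB, coreC, coreD only 2 to 3 are there at a start; the rules pass over those that are not, and their reading is None.
Of rollA, rollB, rollC, rollD only 3 to 4 are there at a start; the rules pass over those that are not, and their reading is None.
At some moment in a run one of rollA, rollB, rollC, rollD may be knocked a few centimetres aside while the robot is not near it.
Once in a run the grip may slacken for a moment while it holds something.
It also fails if it takes over 210 s, if anything falls off the work surface, if the arm or the gripper's body presses on something with over 40 N, if the wrist force passes 120 N, or if a joint passes its speed limit or range.

## Working session

There is one attempt and no reset: what is moved stays moved. The work goes in short steps, Python scripts to look and compute and a tool call to move; the robot and the scene stay as the last step left them, time stands still between calls to the robot, and variables do not carry over. Pictures are saved under pics/ and viewed, and the job is handed in when it is done.

Besides the shell and the picture viewer there is one more tool, called as name(argument=value, ...) on one line, values as JSON. play_rows: Moves the arm, as the interface text tells. Its arguments: {"type":"object","properties":{"moves":{"type":"array","items":{"type":"object","properties":{"claw":{"type":"number"},"linear":{"type":"array","items":{"type":"number"}},"turn":{"type":"array","items":{"type":"number"}}}}},"force":{"type":"number"}},"required":["moves"]}

```bash
ls; mkdir -p pics
python3 - <<'E'
from station import get_obs, vision
import cv2
o=get_obs(); print(o)
for n in ["side","top","wrist"]:
    im=vision.camera(n); cv2.imwrite(f"pics/{n}0.png",im); print(n,vision.camera_info(n))
E
```

```text
pics
{'time_s': 0.0, 'qpos': array([ 1.27640070e+00,  3.00448246e-01,  1.52159587e+00,  2.41782369e-05,
        1.32069857e+00, -6.65928680e-02]), 'joint_vel': array([-0.00014425,  0.000448  , -0.00106289,  0.00066918,  0.00137576,
       -0.00243005]), 'tau': array([ 1.42331362e-03, -5.31799257e+01, -3.52740383e+01,  7.08612869e-02,
        2.44483963e-02, -1.35642822e-04]), 'ee_pos': array([0.12411652, 0.53550747, 0.17959263]), 'eef_rot': array([-3.14044672e+00, -9.98950605e-05,  2.91378384e+00]), 'force': array([0.65309568, 0.28216481, 0.13939087]), 'moment': array([-0.02844091, -0.00468177,  0.00721342]), 'grip_width': 0.09393119082326759}
side {'camera_matrix': array([[407.35718176,   0.        , 323.31361136],
       [  0.        , 407.35718176, 195.45791536],
       [  0.        ,   0.        ,   1.        ]]), 'k1': 0.03192994975730667, 'rvec': array([ 1.06282481, -2.42822969,  1.02897731]), 'tvec': array([0.43406825, 0.35741823, 0.91999241])}
top {'camera_matrix': array([[460.32312029,   0.        , 327.98079621],
       [  0.        , 460.32312029, 196.55392644],
       [  0.        ,   0.        ,   1.        ]]), 'k1': -0.05939100026622548, 'rvec': array([ 2.14391324, -2.11687826,  0.17205057]), 'tvec': array([0.03894392, 0.59214942, 1.29842368])}
wrist {'camera_matrix': array([[329.89821238,   0.        , 319.22585446],
       [  0.        , 329.89821238, 197.22484421],
       [  0.        ,   0.        ,   1.        ]]), 'k1': 0.003123243726746576, 'mount': array([[ 1.74780528e-04, -9.70615292e-01, -2.40636497e-01,
         6.82150719e-02],
       [ 9.99999436e-01,  4.21776954e-04, -9.74925810e-04,
        -9.46987587e-04],
       [ 1.04777283e-03, -2.40636191e-01,  9.70614818e-01,
        -2.04638873e-01],
       [ 0.00000000e+00,  0.00000000e+00,  0.00000000e+00,
         1.00000000e+00]])}
```

View pics/side0.png

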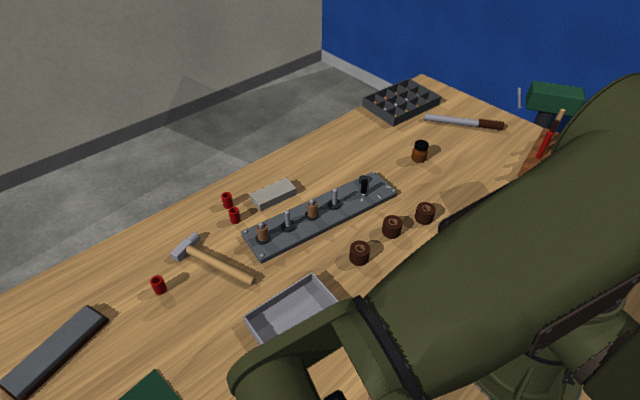

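View pics/top0.png

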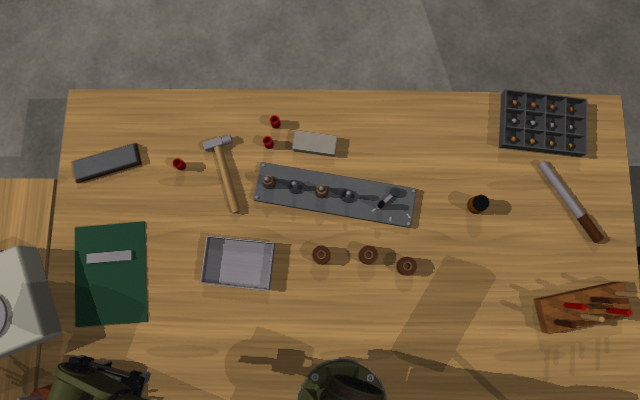

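View pics/wrist0.png

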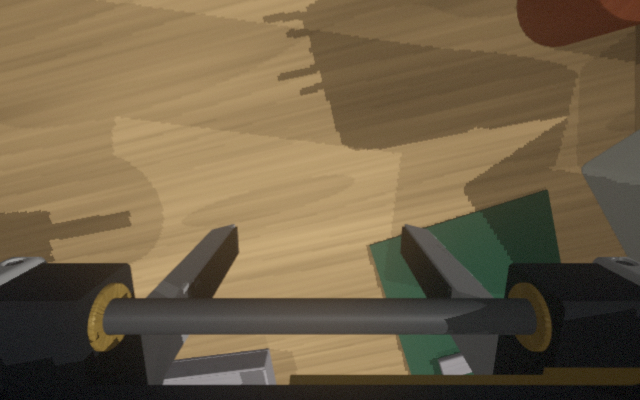

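The top view shows three brown rolls at (321,255), (368,255), (406,266). Brown cores are at (268,181) and (321,190), the lever is near (388,198) and the tray at (238,263). The lookalikes are three red tubes at (275,121), (268,142), (179,164). I'll check this in close crops.

```bash
cat > h.py <<'E'
import numpy as np, cv2
from scipy.spatial.transform import Rotation as Rn
from station import get_obs, vision
def cam(name,o=None):
    i=vision.camera_info(name); K=i['camera_matrix']; k1=i['k1']
    if name=='wrist':
        o=o or get_obs(); T=np.eye(4); T[:3,:3]=Rn.from_euler('xyz',o['eef_rot']).as_matrix(); T[:3,3]=o['ee_pos']
        M=T@i['mount']; R=M[:3,:3].T; t=-R@M[:3,3]
    else:
        R=Rn.from_rotvec(i['rvec']).as_matrix(); t=np.array(i['tvec'])
    return K,np.array([k1,0,0,0,0]),R,t
def ray(c,uv):
    K,d,R,t=c
    p=cv2.undistortPoints(np.array([[uv]],float),K,d)[0,0]
    return -R.T@t, R.T@np.array([p[0],p[1],1.])
def onz(c,uv,z):
    o,d=ray(c,uv); return o+d*(z-o[2])/d[2]
def proj(c,P):
    K,d,R,t=c
    return cv2.projectPoints(np.atleast_2d(np.array(P,float)),cv2.Rodrigues(R)[0],t,K,d)[0][:,0]
def two(c1,u1,c2,u2):
    o1,d1=ray(c1,u1);o2,d2=ray(c2,u2);d1/=np.linalg.norm(d1);d2/=np.linalg.norm(d2)
    A=np.stack([d1,-d2],1);s=np.linalg.lstsq(A,o2-o1,rcond=None)[0]
    a=o1+s[0]*d1;b=o2+s[1]*d2; return (a+b)/2,np.linalg.norm(a-b)
def togo(P,yaw=None):
    """shift in tool axes mm to bring TCP to P; yaw turn about tool z"""
    o=get_obs(); R=Rn.from_euler('xyz',o['eef_rot']).as_matrix()
    s=R.T@(np.array(P)-o['ee_pos'])*1000
    r=None
    if yaw is not None:
        Rt=Rn.from_euler('xyz',[np.pi,0,yaw]).as_matrix(); r=Rn.from_matrix(R.T@Rt).as_rotvec().round(3)
    return s.round(1),r
E
python3 - <<'E'
import cv2
t=cv2.imread('pics/top0.png');s=cv2.imread('pics/side0.png')
cv2.imwrite('pics/tc.png',cv2.resize(t[155:285,230:430],None,fx=4,fy=4,interpolation=cv2.INTER_CUBIC))
cv2.imwrite('pics/sc.png',cv2.resize(s[165:275,225:445],None,fx=3.6,fy=3.6,interpolation=cv2.INTER_CUBIC))
E
```

```text
(no output)
```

View pics/tc.png

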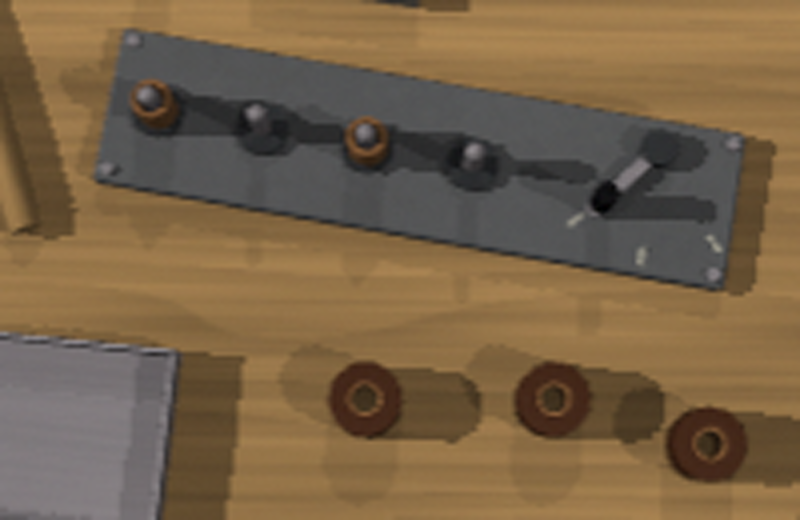

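View pics/sc.png

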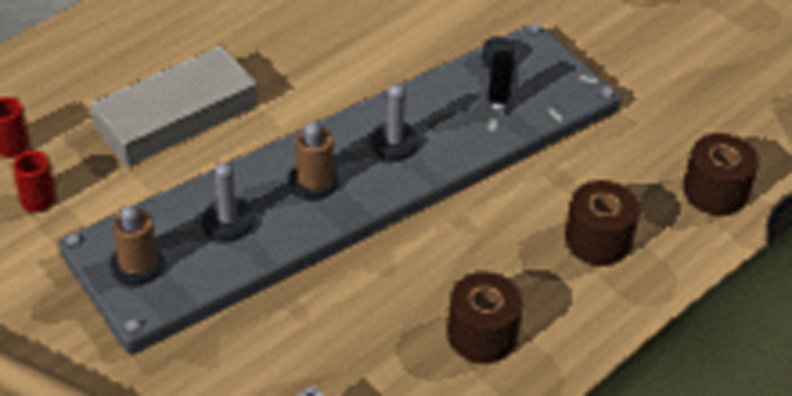

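```bash
cat > loc.py <<'E'
from h import *
from scipy.optimize import least_squares
T=cam('top');S=cam('side')
tc=lambda u,v:np.array([230+u/4-.375,155+v/4-.375]); sc=lambda u,v:np.array([225+u/3.6-.36,165+v/3.6-.36])
tt=[tc(150,97),tc(256,112),tc(366,132),tc(475,152)]
ss=[sc(131,215),sc(224,170),sc(314,130),sc(396,90)]
ys=[.17,.09,.01,-.07]
for a,b in zip(tt,ss): print('tip',two(T,a,S,b), onz(T,a,.083))
cor=[tc(123,28),tc(745,132),tc(722,288),tc(96,181)]
cl=[(.06,.21),(.06,-.27),(-.06,-.27),(-.06,.21)]
for c in cor: print('corner',onz(T,c,.02))
def W(p,x,y,z):
    c,s=np.cos(p[2]),np.sin(p[2]); return [p[0]+c*x-s*y,p[1]+s*x+c*y,z]
def f(p,sep=0):
    rt=np.concatenate([proj(T,[W(p,0,y,.083) for y in ys])-tt, proj(T,[W(p,*c,.02) for c in cl])-cor]).ravel()
    rs=(proj(S,[W(p,0,y,.083) for y in ys])-ss).ravel()
    return [np.concatenate([rt,rs]),rt,rs][sep]
for sep in (0,1,2):
    r=least_squares(f,[.4,0,-.15],args=(sep,),loss='soft_l1');print(sep,r.x,np.round(r.fun,1) if sep==0 else '')
    if sep==0:p=r.x
for n,y in zip('ABCD',ys): print(n,np.round(W(p,0,y,0),4))
k1=two(T,tc(604,193),S,sc(500,53)); print('knob top',k1, onz(T,tc(604,193),.08))
for uv in [(577,218),(642,255),(713,243)]: print('mark',onz(T,tc(*uv),.02))
print('hinge',onz(T,tc(665,146),.025))
for a,b in [((366,397),(487,298)),((554,397),(604,206)),((709,442),(725,156))]:
    print('roll',onz(T,tc(*a),.044),onz(S,sc(*b),.044))
for uv in [(204,237),(274,240),(270,290),(202,283)]: print('tray',onz(T,uv,.035))
for uv in [(479,204)]: print('jar',onz(T,uv,.065))
E
python3 loc.py
```

```text
tip (array([0.63789906, 0.22408806, 0.07734738]), np.float64(0.0031290875625841147)) [0.63553439 0.22218535 0.083     ]
tip (array([0.62655238, 0.14609897, 0.07923723]), np.float64(0.0010014380542282986)) [0.62540885 0.14545022 0.083     ]
tip (array([0.612891  , 0.06655594, 0.07873774]), np.float64(0.0008815730517140627)) [0.61173195 0.06617954 0.083     ]
tip (array([ 0.59956058, -0.01121463,  0.08132217]), np.float64(0.00281397761118008)) [ 0.59812154 -0.01199685  0.083     ]
corner [0.70197603 0.25379157 0.02      ]
corner [ 0.62717149 -0.2173651   0.02      ]
corner [ 0.50921723 -0.19810694  0.02      ]
corner [0.58388341 0.26957987 0.02      ]
0 [ 0.61010398  0.05754922 -0.15677311] [-1.1 -0.4 -0.4  0.4 -0.4  0.  -0.1 -0.4 -0.6 -0.1  0.4 -0.   0.6  0.2
 -1.6  0.1  0.3 -0.8  0.6 -0.4  0.2 -0.7  0.7 -0.3]
1 [ 0.61009585  0.05640059 -0.15721489] 
2 [ 0.60971065  0.05963977 -0.15028051] 
A [0.6366 0.2255 0.    ]
B [0.6242 0.1464 0.    ]
C [0.6117 0.0674 0.    ]
D [ 0.5992 -0.0116  0.    ]
knob top (array([ 0.57077656, -0.10286402,  0.08485962]), np.float64(0.0036415748720139635)) [ 0.57003813 -0.10442486  0.08      ]
mark [ 0.56035329 -0.09064214  0.02      ]
mark [ 0.5331618  -0.13890123  0.02      ]
mark [ 0.54276698 -0.19191404  0.02      ]
hinge [ 0.61480322 -0.15623548  0.025     ]
roll [0.42468855 0.06406746 0.044     ] [0.42466426 0.06601416 0.044     ]
roll [ 0.42636849 -0.07148205  0.044     ] [ 0.4254101  -0.06733993  0.044     ]
roll [ 0.39539242 -0.18300633  0.044     ] [ 0.39480672 -0.18110476  0.044     ]
tray [0.46921866 0.40916682 0.035     ]
tray [0.46349641 0.2025842  0.035     ]
tray [0.31961382 0.20968955 0.035     ]
tray [0.33596985 0.40781663 0.035     ]
jar [ 0.57249364 -0.39211853  0.065     ]
```

The dispenser has cores on A and C only, and all three rolls stand on the bench. The brown tubes are the cores; the red ones are decoys. First I'll go above the knob.

```bash
python3 -c "
from h import *
print(togo([.5705,-.103,.15],2.985))"
```

```text
(array([-579. , -521.3,   30.1]), array([-0.001, -0.   , -0.071]))
```

play_rows(moves=[{"claw": 0.6,"linear": [-40,-36,0],"turn": [0,0,0]},{"claw": 0.6,"linear": [-80,-72,0],"turn": [0,0,0]},{"claw": 0.6,"linear": [-120,-108,0],"turn": [0,0,0]},{"claw": 0.6,"linear": [-160,-144,0],"turn": [0,0,0]},{"claw": 0.6,"linear": [-200,-180,0],"turn": [0,0,0]},{"claw": 0.6,"linear": [-240,-216,0],"turn": [0,0,-0.03]},{"claw": 0.6,"linear": [-280,-252,0],"turn": [0,0,-0.05]},{"claw": 0.6,"linear": [-320,-288,0],"turn": [0,0,-0.07]}])

```text
time_s: 1.15
ee_pos: [0.3715, 0.1812, 0.18]
eef_rot: [-3.141, 0.0, 2.984]
force: [-1.4, 0.9, 0.4]
grip_width: 0.0562
```

```bash
python3 -c "
from h import *
print(togo([.5705,-.103,.15],2.985))"
```

```text
(array([-241. , -249.5,   30.2]), array([-0.001,  0.   , -0.001]))
```

play_rows(moves=[{"claw": 0.6,"linear": [-40,-42,0],"turn": [0,0,0]},{"claw": 0.6,"linear": [-80,-83,5],"turn": [0,0,0]},{"claw": 0.6,"linear": [-120,-125,10],"turn": [0,0,0]},{"claw": 0.6,"linear": [-160,-166,20],"turn": [0,0,0]},{"claw": 0.6,"linear": [-200,-208,25],"turn": [0,0,0]},{"claw": 0.6,"linear": [-230,-240,30],"turn": [0,0,0]},{"claw": 0.6,"linear": [-241,-249,30],"turn": [0,0,0]},{"claw": 0.6,"linear": [-241,-249,30],"turn": [0,0,0]}])

```text
time_s: 2.15
ee_pos: [0.5705, -0.1023, 0.15]
eef_rot: [-3.141, -0.001, 2.984]
force: [-0.4, 0.1, 0.5]
grip_width: 0.0564
```

```bash
python3 -c "
from h import *
o=get_obs();im=vision.camera('wrist');cv2.imwrite('pics/w1.png',im)
c=cam('wrist',o);print(o['ee_pos'],proj(c,[[.5705,-.103,.08],[.5992,-.0116,.087],[.613,-.15,.025]]))"
```

```text
[ 0.57051045 -0.10232532  0.14996312] [[320.01552247 197.63158447]
 [431.94276256 215.73370727]
 [282.28897237 230.40769332]]
```

View pics/w1.png

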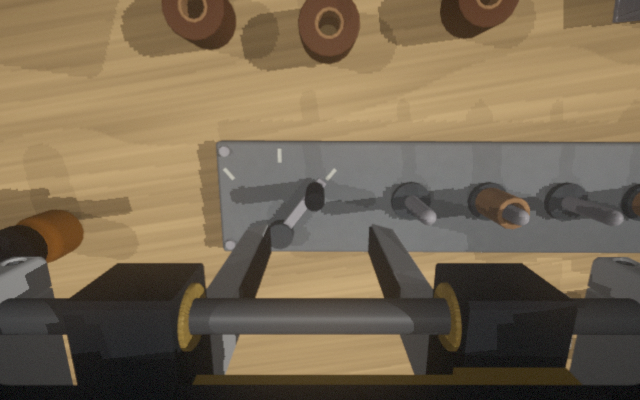

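```bash
python3 -c "
import cv2
im=cv2.imread('pics/w1.png')[130:260,215:455];cv2.imwrite('pics/w1c.png',cv2.resize(im,None,fx=3.3,fy=3.3,interpolation=cv2.INTER_CUBIC))"
```

```text
(no output)
```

View pics/w1c.png

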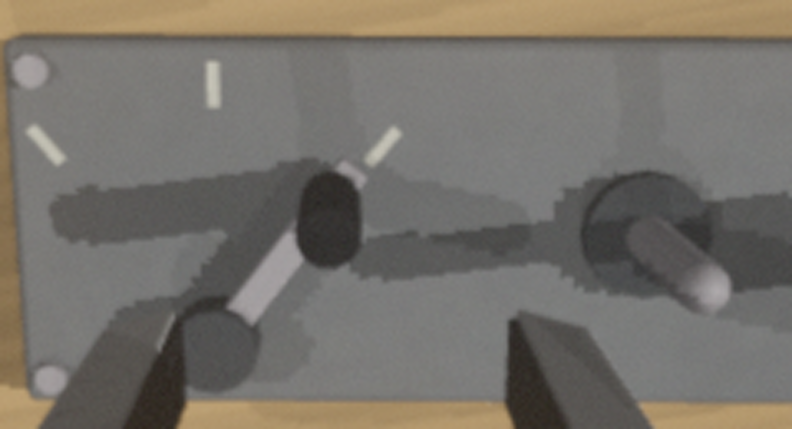

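```bash
python3 -c "
from h import *
c=cam('wrist')
q=lambda u,v:(215+u/3.3-.35,130+v/3.3-.35)
print('knob',onz(c,q(330,235),.08))
print('tipD',onz(c,q(708,287),.085))
print('seatD',onz(c,q(648,233),.028))
print('hinge',onz(c,q(220,345),.03))
print('marks',[onz(c,q(*u),.02) for u in [(46,145),(213,84),(384,146)]])
print('cor',[onz(c,q(*u),.02) for u in [(8,38),(30,400)]])
"
```

```text
knob [ 0.57246345 -0.10733651  0.08      ]
tipD [ 0.60014567 -0.01258526  0.085     ]
seatD [ 0.60034364 -0.0128267   0.028     ]
hinge [ 0.6152137  -0.15022525  0.03      ]
marks [array([ 0.54534494, -0.19346231,  0.02      ]), array([ 0.53478533, -0.13858041,  0.02      ]), array([ 0.5620337 , -0.08953262,  0.02      ])]
cor [array([ 0.51135217, -0.19758715,  0.02      ]), array([ 0.62784484, -0.21752467,  0.02      ])]
```

play_rows(force=10, moves=[{"claw": 0.6,"linear": [-2,-3,30],"turn": [0,0,0]},{"claw": 0.6,"linear": [-2,-3,60],"turn": [0,0,0]},{"claw": 0.6,"linear": [-2,-3,85],"turn": [0,0,0]},{"claw": 0.6,"linear": [-2,-3,105],"turn": [0,0,0]},{"claw": 0.6,"linear": [-2,-3,107],"turn": [0,0,0]},{"claw": 0.1,"linear": [-2,-3,107],"turn": [0,0,0]},{"claw": 0.1,"linear": [-2,-3,107],"turn": [0,0,0]},{"claw": 0.1,"linear": [-2,-3,107],"turn": [0,0,0]}])

```text
time_s: 3.2
ee_pos: [0.572, -0.105, 0.0439]
eef_rot: [-3.141, 0.001, 2.985]
force: [0.5, 0.5, -0.2]
grip_width: 0.0298
```

play_rows(moves=[{"claw": 0.1,"linear": [0,0,0],"turn": [0,0,0]},{"claw": 0.1,"linear": [0,0,0],"turn": [0,0,0]},{"claw": 0.1,"linear": [0,0,0],"turn": [0,0,0]}])

```text
time_s: 3.58
ee_pos: [0.5722, -0.1052, 0.0442]
eef_rot: [-3.141, 0.001, 2.985]
force: [0.1, -0.9, 2.5]
grip_width: 0.0174
```

play_rows(moves=[{"claw": 0.1,"linear": [6,-9,0],"turn": [0,0,0]},{"claw": 0.1,"linear": [11,-18,0],"turn": [0,0,0]},{"claw": 0.1,"linear": [13,-28,0],"turn": [0,0,0]},{"claw": 0.1,"linear": [14,-39,0],"turn": [0,0,0]},{"claw": 0.1,"linear": [13,-49,0],"turn": [0,0,0]},{"claw": 0.1,"linear": [11,-59,0],"turn": [0,0,0]},{"claw": 0.1,"linear": [6,-69,0],"turn": [0,0,0]},{"claw": 0.1,"linear": [0,-77,0],"turn": [0,0,0]}])

```text
time_s: 4.58
ee_pos: [0.5604, -0.1819, 0.0442]
eef_rot: [-3.141, 0.001, 2.984]
force: [-10.0, 21.9, 4.8]
grip_width: 0.0176
```

play_rows(moves=[{"claw": 0.1,"linear": [-1,-2,0],"turn": [0,0,0]},{"claw": 0.1,"linear": [-2,-3,0],"turn": [0,0,0]}])

```text
time_s: 4.82
ee_pos: [0.5617, -0.183, 0.044]
eef_rot: [3.138, -0.002, 2.985]
force: [-9.2, 21.4, 9.7]
grip_width: 0.0197
```

```bash
python3 -c "
from h import *
o=get_obs();im=vision.camera('wrist');cv2.imwrite('pics/w2.png',im);print(o['force'],o['ee_pos'],o['grip_width'])
cv2.imwrite('pics/t2.png',vision.camera('top'))"
```

```text
[-9.24486055 21.44610518  9.71941294] [ 0.56169632 -0.18298338  0.04404631] 0.01974810904511316
```

View pics/w2.png

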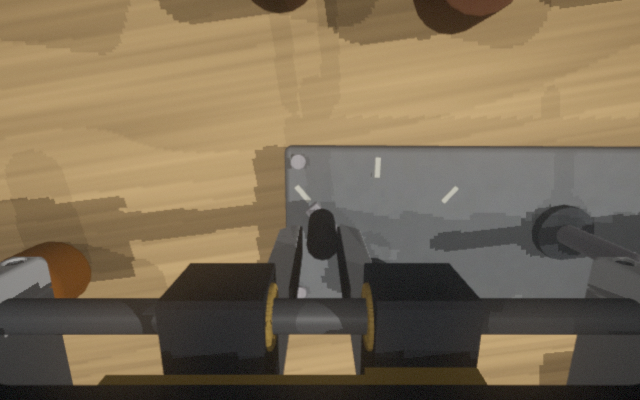

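The lever points at the end mark (302,192), with about 22 N against the stop. I'll open and rise.

play_rows(moves=[{"claw": 0.4,"linear": [0,0,0],"turn": [0,0,0]},{"claw": 0.4,"linear": [0,0,0],"turn": [0,0,0]},{"claw": 0.4,"linear": [0,0,0],"turn": [0,0,0]},{"claw": 0.4,"linear": [0,0,-20],"turn": [0,0,0]},{"claw": 0.4,"linear": [0,0,-50],"turn": [0,0,0]},{"claw": 0.4,"linear": [0,0,-80],"turn": [0,0,0]},{"claw": 0.4,"linear": [0,0,-100],"turn": [0,0,0]},{"claw": 0.4,"linear": [0,0,-100],"turn": [0,0,0]}])

```text
time_s: 5.92
ee_pos: [0.5624, -0.1838, 0.1452]
eef_rot: [3.139, 0.001, 2.985]
force: [-0.2, 0.4, 1.2]
grip_width: 0.0375
```

```bash
python3 -c "
from h import *
o=get_obs();im=vision.camera('wrist');print(o['force'],o['ee_pos'],o['grip_width'])
cv2.imwrite('pics/w3.png',im)
print(togo([.6117,.066,.18],1.414))
cv2.imwrite('pics/t2.png',vision.camera('top'))"
```

```text
[-0.24647464  0.43458054  1.20408416] [ 0.56237483 -0.18375712  0.14523738] 0.03745120459924332
(array([-10.2, 254.3, -35.3]), array([ 0.002, -0.003,  1.571]))
```

View pics/w3.png

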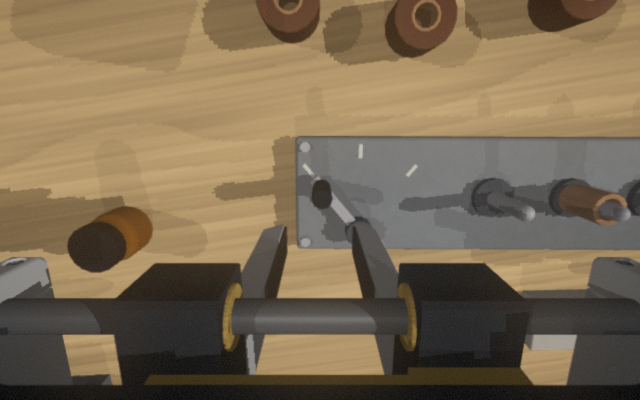

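View pics/t2.png

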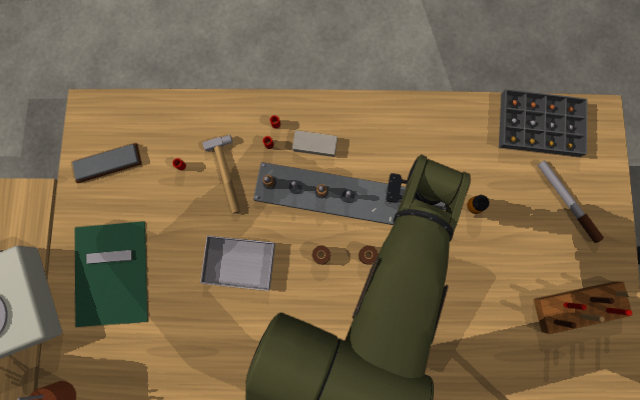

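The lever is released and touches the left mark at (307,168). Next is core C, at the same yaw.

play_rows(moves=[{"claw": 0.6,"linear": [-2,40,0],"turn": [0,0,0]},{"claw": 0.6,"linear": [-4,90,0],"turn": [0,0,0]},{"claw": 0.6,"linear": [-6,140,0],"turn": [0,0,0]},{"claw": 0.6,"linear": [-8,190,0],"turn": [0,0,0]},{"claw": 0.6,"linear": [-10,235,0],"turn": [0,0,0]},{"claw": 0.6,"linear": [-11,255,0],"turn": [0,0,0]},{"claw": 0.6,"linear": [-11,255,0],"turn": [0,0,0]}])

```text
time_s: 6.9
ee_pos: [0.612, 0.0672, 0.143]
eef_rot: [3.138, -0.004, 2.986]
force: [-0.2, -1.3, 0.1]
grip_width: 0.0564
```

```bash
python3 -c "
from h import *
o=get_obs();im=vision.camera('wrist');c=cam('wrist',o);print(o['ee_pos'])
p=proj(c,[[.6127,.0663,.087],[.6127,.0663,.072],[.6251,.1453,.087],[.6375,.2244,.087],[.6003,-.0127,.087]])
print(p.round(1))
for a in p: cv2.circle(im,tuple(int(round(x)) for x in a),2,(0,255,0),-1)
cv2.imwrite('pics/w4.png',im)"
```

```text
[0.61196752 0.06719382 0.14303354]
[[319.7 202.9]
 [319.6 198.5]
 [417.4 202.9]
 [515.4 202.8]
 [221.8 202.9]]
```

View pics/w4.png

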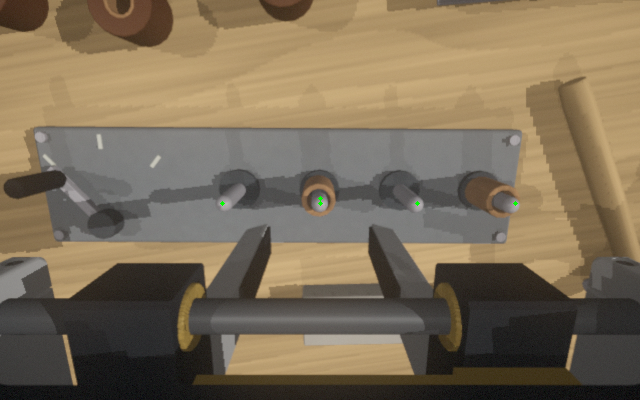

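Predicted tips match the picture to about 1 px. I'll descend and grip core C.

play_rows(force=15, moves=[{"claw": 0.6,"linear": [0,-1,30],"turn": [0,0,0]},{"claw": 0.6,"linear": [0,-1,65],"turn": [0,0,0]},{"claw": 0.6,"linear": [0,-1,95],"turn": [0,0,0]},{"claw": 0.6,"linear": [0,-1,106],"turn": [0,0,0]},{"claw": 0.25,"linear": [0,-1,106],"turn": [0,0,0]},{"claw": 0.15,"linear": [0,-1,106],"turn": [0,0,0]},{"claw": 0.15,"linear": [0,-1,106],"turn": [0,0,0]},{"claw": 0.15,"linear": [0,-1,106],"turn": [0,0,0]}])

```text
time_s: 7.95
ee_pos: [0.612, 0.0656, 0.0382]
eef_rot: [3.138, -0.002, 2.985]
force: [-0.4, -0.6, 5.1]
grip_width: 0.0286
```

play_rows(moves=[{"claw": 0.15,"linear": [0,0,0],"turn": [0,0,0]},{"claw": 0.15,"linear": [0,0,-15],"turn": [0,0,0]},{"claw": 0.15,"linear": [0,0,-40],"turn": [0,0,0]},{"claw": 0.15,"linear": [0,0,-70],"turn": [0,0,0]},{"claw": 0.15,"linear": [0,0,-100],"turn": [0,0,0]},{"claw": 0.15,"linear": [0,0,-110],"turn": [0,0,0]},{"claw": 0.15,"linear": [0,0,-110],"turn": [0,0,0]}])

```text
time_s: 8.82
ee_pos: [0.6122, 0.0652, 0.1484]
eef_rot: [3.138, -0.001, 2.985]
force: [-0.0, -0.3, -0.8]
grip_width: 0.0286
```

```bash
python3 -c "
from h import *
im=vision.camera('wrist');cv2.imwrite('pics/w5.png',im)
print(togo([.397,.275,.15],2.985))"
```

```text
(array([244.9, 173.8,  -1.2]), array([ 0.003, -0.003,  0.   ]))
```

View pics/w5.png

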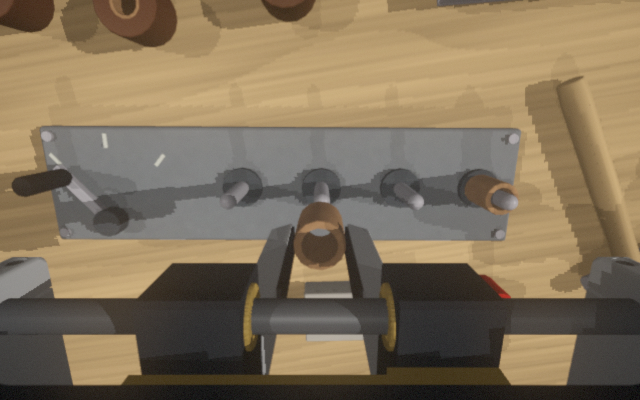

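play_rows(moves=[{"claw": 0.15,"linear": [40,29,0],"turn": [0,0,0]},{"claw": 0.15,"linear": [80,58,0],"turn": [0,0,0]},{"claw": 0.15,"linear": [120,87,0],"turn": [0,0,0]},{"claw": 0.15,"linear": [160,114,0],"turn": [0,0,0]},{"claw": 0.15,"linear": [200,142,0],"turn": [0,0,0]},{"claw": 0.15,"linear": [232,165,0],"turn": [0,0,0]},{"claw": 0.15,"linear": [245,174,0],"turn": [0,0,0]},{"claw": 0.15,"linear": [245,174,40],"turn": [0,0,0]}])

```text
time_s: 9.88
ee_pos: [0.3976, 0.2765, 0.1096]
eef_rot: [3.136, 0.0, 2.986]
force: [1.1, 0.5, -0.2]
grip_width: 0.0288
```

```bash
python3 -c "
from h import *
o=get_obs();print(o['ee_pos'],o['grip_width'])
cv2.imwrite('pics/w6.png',vision.camera('wrist'));im=vision.camera('top');cv2.imwrite('pics/t6.png',im)
print(togo([.397,.275,.018],2.985))"
```

```text
[0.39762098 0.27645424 0.10964142] 0.02883955071280853
(array([-2.3,  1.3, 87.2]), array([-0.001, -0.008,  0.   ]))
```

View pics/w6.png

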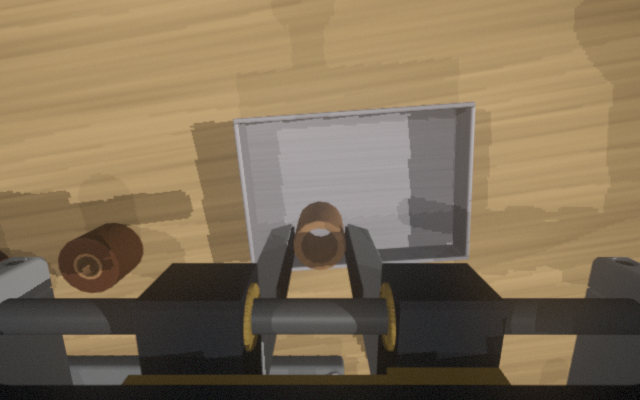

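play_rows(moves=[{"claw": 0.15,"linear": [-1,0,30],"turn": [0,0,0]},{"claw": 0.15,"linear": [-1,0,60],"turn": [0,0,0]},{"claw": 0.15,"linear": [-1,0,80],"turn": [0,0,0]},{"claw": 0.15,"linear": [-1,0,88],"turn": [0,0,0]},{"claw": 0.15,"linear": [-1,0,90],"turn": [0,0,0]},{"claw": 0.15,"linear": [-1,0,90],"turn": [0,0,0]}])

```text
time_s: 10.72
ee_pos: [0.396, 0.2741, 0.016]
eef_rot: [-3.141, -0.007, 2.985]
force: [0.3, 1.5, 0.1]
grip_width: 0.0289
```

play_rows(moves=[{"claw": 0.45,"linear": [0,0,0],"turn": [0,0,0]},{"claw": 0.45,"linear": [0,0,0],"turn": [0,0,0]},{"claw": 0.45,"linear": [0,0,0],"turn": [0,0,0]},{"claw": 0.45,"linear": [0,0,-30],"turn": [0,0,0]},{"claw": 0.45,"linear": [0,0,-70],"turn": [0,0,0]},{"claw": 0.45,"linear": [0,0,-110],"turn": [0,0,0]},{"claw": 0.5,"linear": [0,0,-130],"turn": [0,0,0]}])

```text
time_s: 11.6
ee_pos: [0.3974, 0.2743, 0.1482]
eef_rot: [3.14, -0.005, 2.985]
force: [-0.2, 1.1, 0.0]
grip_width: 0.0467
```

```bash
python3 -c "
from h import *
o=get_obs();print(o['ee_pos'],o['grip_width'])
cv2.imwrite('pics/w7.png',vision.camera('wrist'))
print(togo([.6373,.2236,.145],2.985))"
```

```text
[0.39741306 0.27429678 0.14819974] 0.04673481497847676
(array([-244.3,  -13.1,    4. ]), array([ 0.003, -0.003, -0.   ]))
```

View pics/w7.png

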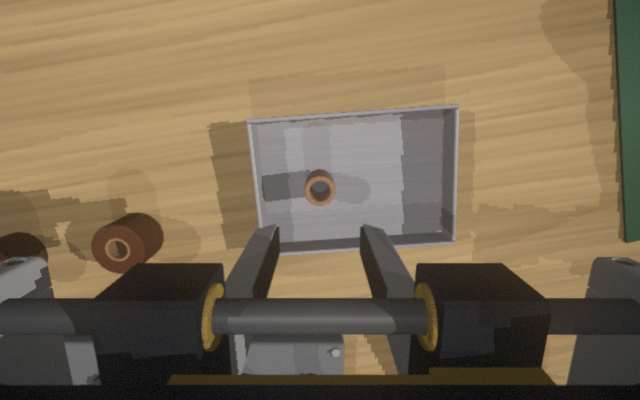

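Core C stands in the tray at (320,188). Core A is next.

play_rows(moves=[{"claw": 0.5,"linear": [-45,-2,0],"turn": [0,0,0]},{"claw": 0.5,"linear": [-90,-5,0],"turn": [0,0,0]},{"claw": 0.5,"linear": [-135,-7,0],"turn": [0,0,0]},{"claw": 0.5,"linear": [-180,-10,0],"turn": [0,0,0]},{"claw": 0.5,"linear": [-220,-12,3],"turn": [0,0,0]},{"claw": 0.5,"linear": [-244,-13,4],"turn": [0,0,0]},{"claw": 0.5,"linear": [-244,-13,4],"turn": [0,0,0]}])

```text
time_s: 12.52
ee_pos: [0.6374, 0.2231, 0.1432]
eef_rot: [3.14, -0.005, 2.984]
force: [-0.7, -0.1, -0.1]
grip_width: 0.0471
```

```bash
python3 -c "
from h import *
o=get_obs();im=vision.camera('wrist');c=cam('wrist',o);print(o['ee_pos'])
p=proj(c,[[.6127,.0663,.087],[.6375,.2244,.072],[.6251,.1453,.087],[.6375,.2244,.087],[.6003,-.0127,.087]])
for a in p: cv2.circle(im,tuple(int(round(x)) for x in a),2,(0,255,0),-1)
cv2.imwrite('pics/w8.png',im);print(togo([.6375,.2244,.037],2.985))"
```

```text
[0.63744229 0.22306816 0.14321922]
(array([ -1.2,   0.8, 106.7]), array([ 0.002, -0.005, -0.001]))
```

View pics/w8.png

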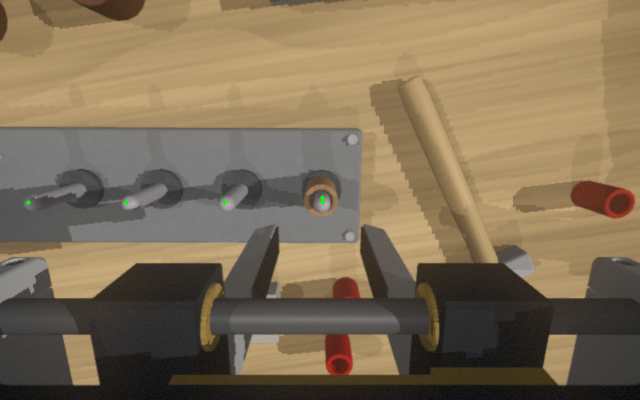

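play_rows(force=15, moves=[{"claw": 0.5,"linear": [0,1,30],"turn": [0,0,0]},{"claw": 0.5,"linear": [-1,1,65],"turn": [0,0,0]},{"claw": 0.5,"linear": [-1,1,95],"turn": [0,0,0]},{"claw": 0.5,"linear": [-1,1,106],"turn": [0,0,0]},{"claw": 0.25,"linear": [-1,1,106],"turn": [0,0,0]},{"claw": 0.15,"linear": [-1,1,106],"turn": [0,0,0]},{"claw": 0.15,"linear": [-1,1,106],"turn": [0,0,0]},{"claw": 0.15,"linear": [-1,1,106],"turn": [0,0,0]}])

```text
time_s: 13.58
ee_pos: [0.638, 0.2248, 0.0391]
eef_rot: [3.139, -0.003, 2.984]
force: [-1.5, -1.1, 7.5]
grip_width: 0.0296
```

play_rows(moves=[{"claw": 0.15,"linear": [0,0,0],"turn": [0,0,0]},{"claw": 0.15,"linear": [0,0,-15],"turn": [0,0,0]},{"claw": 0.15,"linear": [0,0,-40],"turn": [0,0,0]},{"claw": 0.15,"linear": [0,0,-70],"turn": [0,0,0]},{"claw": 0.15,"linear": [0,0,-100],"turn": [0,0,0]},{"claw": 0.15,"linear": [0,0,-110],"turn": [0,0,0]},{"claw": 0.15,"linear": [0,0,-110],"turn": [0,0,0]}])

```text
time_s: 14.45
ee_pos: [0.6383, 0.2245, 0.1493]
eef_rot: [3.139, -0.003, 2.984]
force: [0.6, 0.6, -0.6]
grip_width: 0.0298
```

```bash
python3 -c "
from h import *
im=vision.camera('wrist');cv2.imwrite('pics/w9.png',im)
print(togo([.397,.342,.15],2.985))"
```

```text
(array([256.4,  78.4,  -0.5]), array([ 0.002, -0.004, -0.001]))
```

View pics/w9.png

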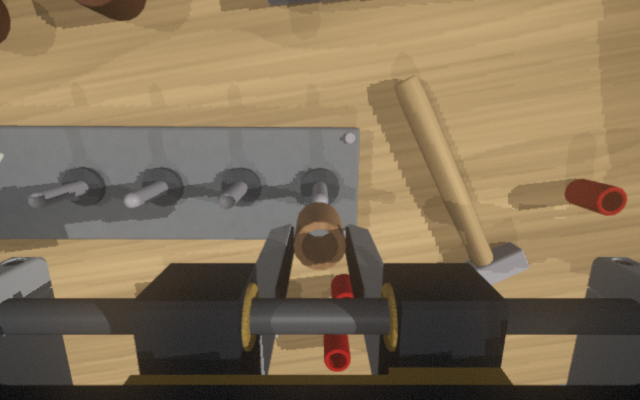

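play_rows(moves=[{"claw": 0.15,"linear": [40,12,0],"turn": [0,0,0]},{"claw": 0.15,"linear": [85,26,0],"turn": [0,0,0]},{"claw": 0.15,"linear": [130,40,0],"turn": [0,0,0]},{"claw": 0.15,"linear": [175,54,0],"turn": [0,0,0]},{"claw": 0.15,"linear": [215,66,0],"turn": [0,0,0]},{"claw": 0.15,"linear": [245,75,0],"turn": [0,0,0]},{"claw": 0.15,"linear": [256,78,5],"turn": [0,0,0]},{"claw": 0.15,"linear": [256,78,40],"turn": [0,0,0]}])

```text
time_s: 15.5
ee_pos: [0.3976, 0.3423, 0.1097]
eef_rot: [3.137, -0.002, 2.985]
force: [0.6, 0.8, -1.3]
grip_width: 0.0297
```

```bash
python3 -c "
from h import *
o=get_obs();print(o['ee_pos'],o['grip_width'])
cv2.imwrite('pics/w10.png',vision.camera('wrist'))
print(togo([.397,.342,.017],2.985))"
```

```text
[0.39763077 0.34230561 0.1097354 ] 0.02974143088876957
(array([-1.6,  1.9, 87. ]), array([-0.002, -0.008, -0.   ]))
```

View pics/w10.png

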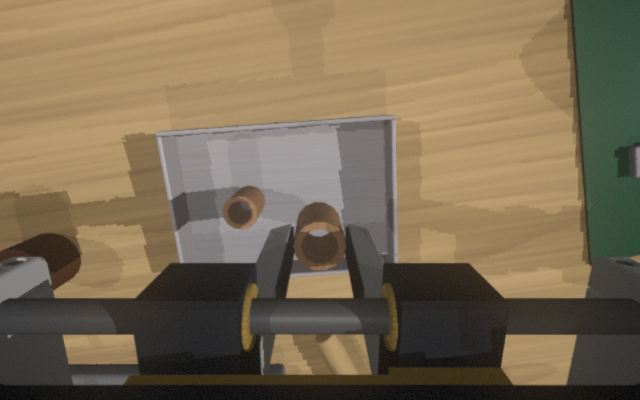

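play_rows(moves=[{"claw": 0.15,"linear": [-1,0,30],"turn": [0,0,0]},{"claw": 0.15,"linear": [-1,0,60],"turn": [0,0,0]},{"claw": 0.15,"linear": [-1,0,80],"turn": [0,0,0]},{"claw": 0.15,"linear": [-1,0,87],"turn": [0,0,0]},{"claw": 0.15,"linear": [-1,0,89],"turn": [0,0,0]},{"claw": 0.15,"linear": [-1,0,89],"turn": [0,0,0]}])

```text
time_s: 16.3
ee_pos: [0.3965, 0.3403, 0.0156]
eef_rot: [-3.141, -0.007, 2.984]
force: [-0.0, 0.0, -0.1]
grip_width: 0.0299
```

play_rows(moves=[{"claw": 0.45,"linear": [0,0,0],"turn": [0,0,0]},{"claw": 0.45,"linear": [0,0,0],"turn": [0,0,0]},{"claw": 0.45,"linear": [0,0,0],"turn": [0,0,0]},{"claw": 0.45,"linear": [0,0,-30],"turn": [0,0,0]},{"claw": 0.45,"linear": [0,0,-70],"turn": [0,0,0]},{"claw": 0.7,"linear": [0,0,-110],"turn": [0,0,0]},{"claw": 0.85,"linear": [0,0,-140],"turn": [0,0,0]}])

```text
time_s: 17.18
ee_pos: [0.3976, 0.3404, 0.1575]
eef_rot: [3.141, -0.006, 2.985]
force: [0.5, -0.2, -0.2]
grip_width: 0.0588
```

```bash
python3 -c "
from h import *
o=get_obs();print(o['ee_pos'],o['grip_width'])
cv2.imwrite('pics/w11.png',vision.camera('wrist'));cv2.imwrite('pics/t11.png',vision.camera('top'))
print(togo([.4246,.065,.16],1.414))"
```

```text
[0.39757236 0.34043963 0.15746785] 0.0588050963190473
(array([ -69. , -268.6,   -2.2]), array([-0.   , -0.005,  1.571]))
```

View pics/w11.png

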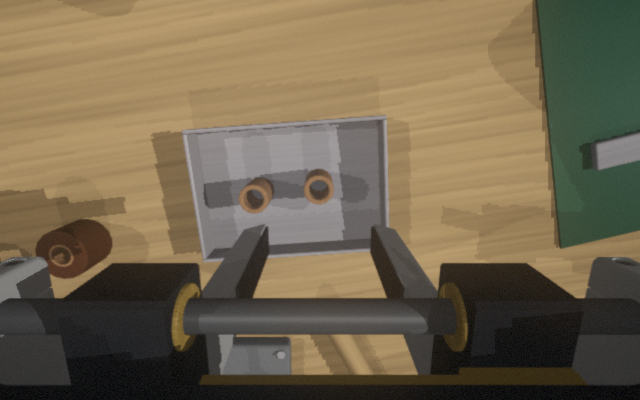

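View pics/t11.png

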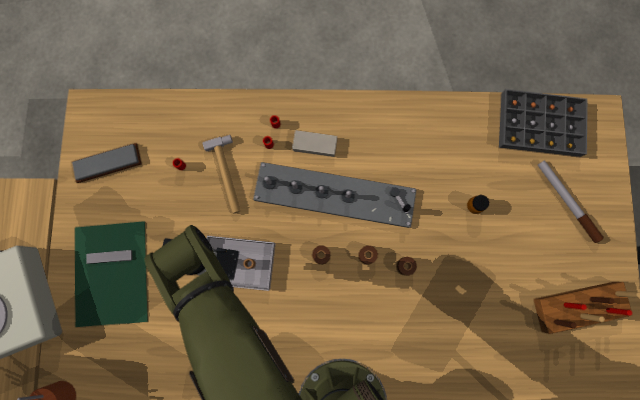

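Both cores stand in the tray at (255,195) and (319,186) in the wrist view. The rolls are unmoved and the lever is still released. I'll move over the left roll while turning the jaws across the plate.

play_rows(moves=[{"claw": 0.9,"linear": [-9,-34,0],"turn": [0,0,0.17]},{"claw": 0.9,"linear": [-17,-67,0],"turn": [0,0,0.34]},{"claw": 0.9,"linear": [-26,-100,0],"turn": [0,0,0.51]},{"claw": 0.9,"linear": [-34,-134,0],"turn": [0,0,0.68]},{"claw": 0.9,"linear": [-43,-168,0],"turn": [0,0,0.85]},{"claw": 0.9,"linear": [-52,-201,0],"turn": [0,0,1.02]},{"claw": 0.9,"linear": [-60,-235,0],"turn": [0,0,1.19]},{"claw": 0.9,"linear": [-69,-268,0],"turn": [0,0,1.36]}])

```text
time_s: 18.27
ee_pos: [0.4243, 0.0645, 0.1568]
eef_rot: [-3.138, -0.004, 1.619]
force: [-0.1, 0.1, -0.2]
grip_width: 0.0847
```

play_rows(moves=[{"claw": 0.9,"linear": [0,0,0],"turn": [0,0,0.1]},{"claw": 0.9,"linear": [0,0,0],"turn": [0,0,0.23]},{"claw": 0.9,"linear": [0,0,0],"turn": [0,0,0.23]}])

```text
time_s: 18.65
ee_pos: [0.4239, 0.0644, 0.1559]
eef_rot: [-3.136, -0.002, 1.39]
force: [-0.2, -0.1, 0.1]
grip_width: 0.0847
```

```bash
python3 -c "
from h import *
o=get_obs();im=vision.camera('wrist');c=cam('wrist',o);print(o['ee_pos'],o['eef_rot'],o['grip_width'])
p=proj(c,[[.4246,.065,.044]]);print(p)
cv2.imwrite('pics/w12.png',im)"
```

```text
[0.42392845 0.06443482 0.15591603] [-3.13598675e+00 -2.34867338e-03  1.38966466e+00] 0.08465624208103047
[[319.14609689 186.6208389 ]]
```

View pics/w12.png

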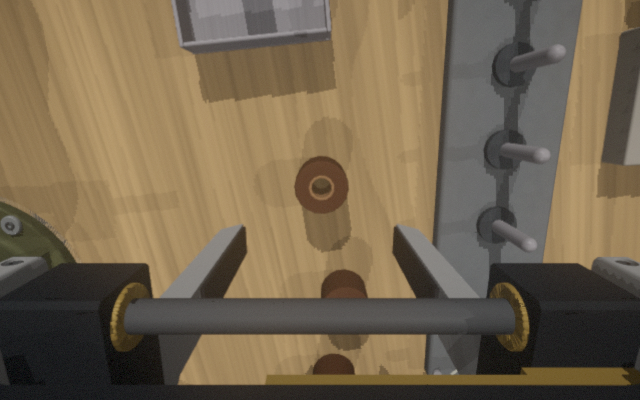

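The roll's bore is at (321,188), against a prediction of (319,187). I'll grasp it.

play_rows(force=25, moves=[{"claw": 0.9,"linear": [0,1,40],"turn": [0,0,0]},{"claw": 0.9,"linear": [0,1,80],"turn": [0,0,0]},{"claw": 0.9,"linear": [0,1,120],"turn": [0,0,0]},{"claw": 0.9,"linear": [0,1,142],"turn": [0,0,0]},{"claw": 0.9,"linear": [0,1,146],"turn": [0,0,0]},{"claw": 0.5,"linear": [0,1,146],"turn": [0,0,0]},{"claw": 0.4,"linear": [0,1,146],"turn": [0,0,0]},{"claw": 0.4,"linear": [0,1,146],"turn": [0,0,0]}])

```text
time_s: 19.7
ee_pos: [0.4247, 0.0649, 0.0107]
eef_rot: [-3.138, -0.003, 1.392]
force: [-0.7, -0.2, -0.2]
grip_width: 0.0581
```

play_rows(moves=[{"claw": 0.4,"linear": [0,0,0],"turn": [0,0,0]},{"claw": 0.4,"linear": [0,0,0],"turn": [0,0,0]}])

```text
time_s: 19.95
ee_pos: [0.4247, 0.0648, 0.0109]
eef_rot: [-3.138, -0.003, 1.392]
force: [-0.3, 0.4, -1.1]
grip_width: 0.0538
```

play_rows(moves=[{"claw": 0.4,"linear": [0,0,-20],"turn": [0,0,0]},{"claw": 0.4,"linear": [0,0,-60],"turn": [0,0,0]},{"claw": 0.4,"linear": [0,0,-100],"turn": [0,0,0]},{"claw": 0.4,"linear": [0,0,-130],"turn": [0,0,0]},{"claw": 0.4,"linear": [0,0,-133],"turn": [0,0,0]}])

```text
time_s: 20.58
ee_pos: [0.4259, 0.0645, 0.1453]
eef_rot: [-3.141, -0.004, 1.392]
force: [-1.0, 0.4, -2.4]
grip_width: 0.0535
```

```bash
python3 -c "
from h import *
o=get_obs();im=vision.camera('wrist');c=cam('wrist',o);print(o['ee_pos'],o['grip_width'])
e=o['ee_pos']+[0,0,.0331];p=proj(c,[e]);print(p)
cv2.imwrite('pics/w13.png',cv2.resize(im[150:330,220:420],None,fx=3,fy=3,interpolation=cv2.INTER_CUBIC))
print(togo([.6251,.1453,.145],1.414))"
```

```text
[0.42593884 0.06445205 0.14529174] 0.05350551183806638
[[316.98051943 242.09073114]]
(array([115.1, 182.2,  -1. ]), array([-0.003, -0.003, -0.022]))
```

View pics/w13.png

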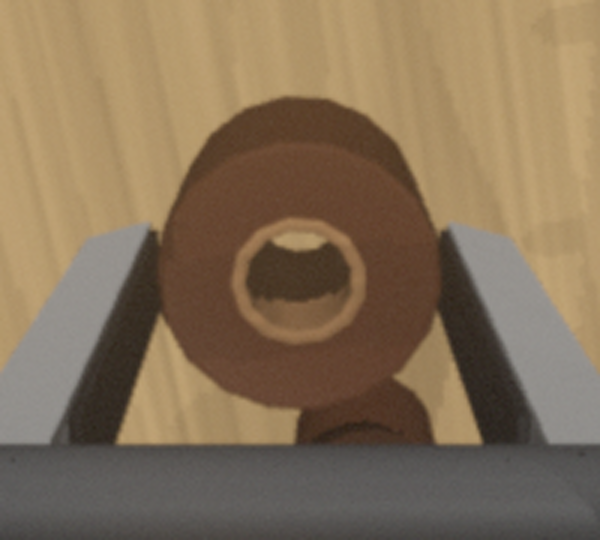

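The roll is held, with the bore about 1 mm from the TCP axis. I'll carry it over spindle B.

play_rows(moves=[{"claw": 0.4,"linear": [18,28,0],"turn": [0,0,0]},{"claw": 0.4,"linear": [40,62,0],"turn": [0,0,0]},{"claw": 0.4,"linear": [62,98,0],"turn": [0,0,0]},{"claw": 0.4,"linear": [84,133,0],"turn": [0,0,0]},{"claw": 0.4,"linear": [103,163,0],"turn": [0,0,-0.02]},{"claw": 0.4,"linear": [113,179,0],"turn": [0,0,-0.02]},{"claw": 0.4,"linear": [115,182,0],"turn": [0,0,-0.02]},{"claw": 0.4,"linear": [115,182,0],"turn": [0,0,-0.02]}])

```text
time_s: 21.62
ee_pos: [0.6242, 0.145, 0.1429]
eef_rot: [-3.137, -0.003, 1.412]
force: [-0.2, -0.6, -2.0]
grip_width: 0.0535
```

```bash
python3 -c "
from h import *
o=get_obs();im=vision.camera('wrist');c=cam('wrist',o);print(o['ee_pos'],o['grip_width'])
p=proj(c,[[.6375,.2244,.087],[.6251,.1453,.087]]);print(p)
for a in p: cv2.circle(im,tuple(int(round(x)) for x in a),2,(0,255,0),-1)
cv2.imwrite('pics/w14.png',im);s=vision.camera('side');cv2.imwrite('pics/s14.png',cv2.resize(s[90:290,180:420],None,fx=3,fy=3))
print(togo([.6251,.1453,.145],1.414))"
```

```text
[0.6242127  0.14503439 0.142859  ] 0.0534886162156429
[[318.72704146  98.93777126]
 [319.04337009 201.207172  ]]
(array([ 0.5,  0.7, -1.2]), array([-0.003, -0.003, -0.002]))
```

View pics/w14.png

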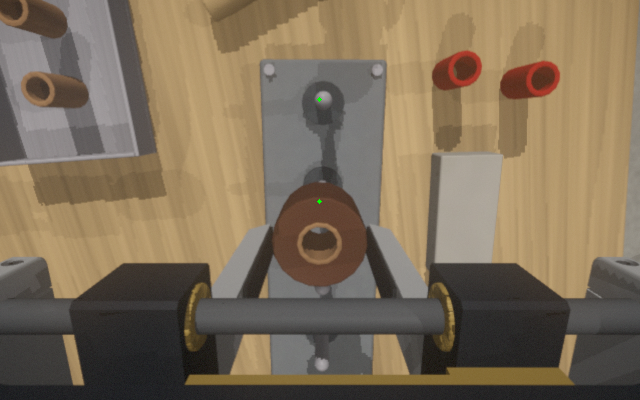

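View pics/s14.png

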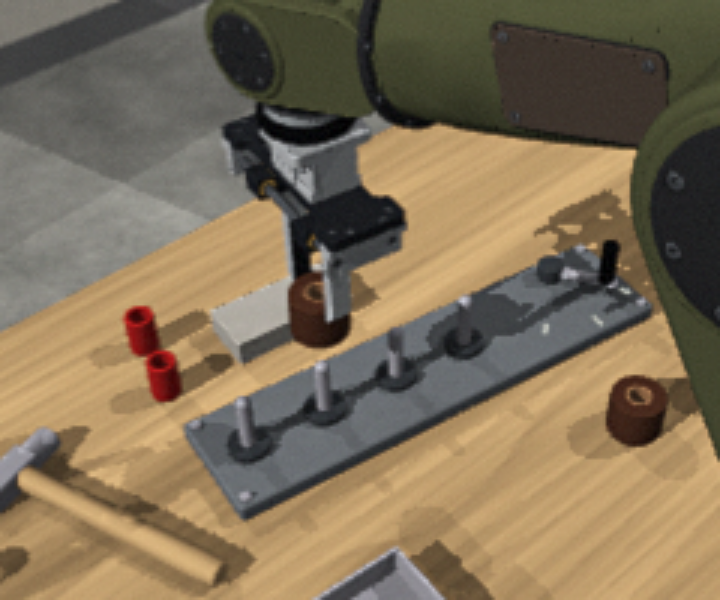

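Tip A is at (323,98) against a predicted (319,99), so I'll shift about 2 mm along tool y. Then I'll lower in stages and watch the force.

play_rows(moves=[{"claw": 0.4,"linear": [0.5,2,0],"turn": [0,0,0]},{"claw": 0.4,"linear": [0.5,2,20],"turn": [0,0,0]},{"claw": 0.4,"linear": [0.5,2,35],"turn": [0,0,0]},{"claw": 0.4,"linear": [0.5,2,45],"turn": [0,0,0]},{"claw": 0.4,"linear": [0.5,2,52],"turn": [0,0,0]},{"claw": 0.4,"linear": [0.5,2,58],"turn": [0,0,0]},{"claw": 0.4,"linear": [0.5,2,62],"turn": [0,0,0]}])

```text
time_s: 22.6
ee_pos: [0.6263, 0.1454, 0.0817]
eef_rot: [-3.139, -0.003, 1.412]
force: [-0.4, -0.2, -0.5]
grip_width: 0.0536
```

```bash
python3 -c "
from h import *
o=get_obs();im=vision.camera('wrist');print(o['ee_pos'],o['force'],o['grip_width'])
cv2.imwrite('pics/w15.png',im[:, 160:480])
print(togo([.6260,.1453,.0389],1.414))"
```

```text
[0.62625391 0.14538394 0.08166203] [-0.35665941 -0.21853977 -0.47461353] 0.05355399716759496
(array([-0.2,  0.1, 42.3]), array([-0.004, -0.003, -0.002]))
```

View pics/w15.png

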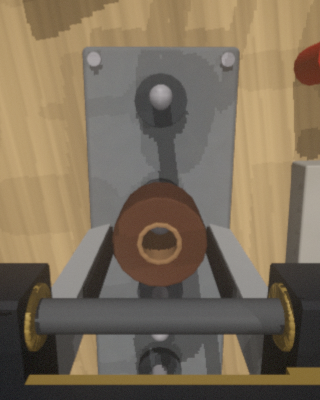

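play_rows(moves=[{"claw": 0.4,"linear": [0,0,12],"turn": [0,0,0]},{"claw": 0.4,"linear": [0,0,24],"turn": [0,0,0]},{"claw": 0.4,"linear": [0,0,35],"turn": [0,0,0]},{"claw": 0.4,"linear": [0,0,41],"turn": [0,0,0]},{"claw": 0.4,"linear": [0,0,43],"turn": [0,0,0]},{"claw": 0.4,"linear": [0,0,43],"turn": [0,0,0]}])

```text
time_s: 23.4
ee_pos: [0.6261, 0.1456, 0.0386]
eef_rot: [-3.139, -0.003, 1.412]
force: [-1.0, 0.1, 1.1]
grip_width: 0.0534
```

play_rows(moves=[{"claw": 0.75,"linear": [0,0,0],"turn": [0,0,0]},{"claw": 0.75,"linear": [0,0,0],"turn": [0,0,0]},{"claw": 0.75,"linear": [0,0,0],"turn": [0,0,0]},{"claw": 0.75,"linear": [0,0,-25],"turn": [0,0,0]},{"claw": 0.8,"linear": [0,0,-60],"turn": [0,0,0]},{"claw": 0.9,"linear": [0,0,-95],"turn": [0,0,0]},{"claw": 0.9,"linear": [0,0,-115],"turn": [0,0,0]}])

```text
time_s: 24.28
ee_pos: [0.6268, 0.1452, 0.1557]
eef_rot: [-3.141, -0.004, 1.412]
force: [0.1, -0.2, 0.1]
grip_width: 0.0844
```

```bash
python3 -c "
from h import *
o=get_obs();im=vision.camera('wrist');print(o['ee_pos'],o['grip_width'])
s=vision.camera('side');cv2.imwrite('pics/s16.png',cv2.resize(s[140:290,200:460],None,fx=3,fy=3))
cv2.imwrite('pics/w16.png',im)
print(togo([.4258,-.070,.155],1.414))"
```

```text
[0.62684161 0.14520661 0.15566287] 0.08438118305860084
(array([-2.444e+02, -1.650e+02, -2.000e-01]), array([ 0.001, -0.004, -0.002]))
```

View pics/w16.png

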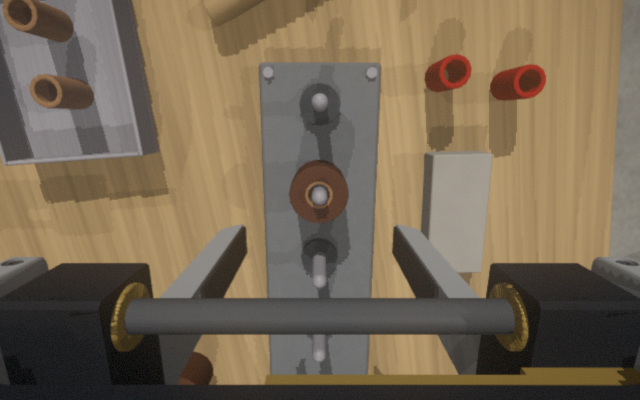

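View pics/s16.png

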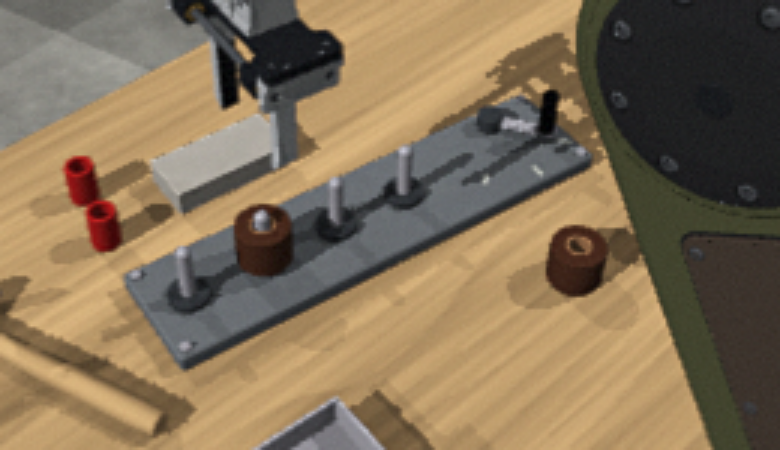

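Roll 1 sits home on B, seen at (319,195). Next is the middle roll.

play_rows(moves=[{"claw": 0.9,"linear": [-35,-24,0],"turn": [0,0,0]},{"claw": 0.9,"linear": [-80,-54,0],"turn": [0,0,0]},{"claw": 0.9,"linear": [-125,-84,0],"turn": [0,0,0]},{"claw": 0.9,"linear": [-170,-115,0],"turn": [0,0,0]},{"claw": 0.9,"linear": [-212,-143,0],"turn": [0,0,0]},{"claw": 0.9,"linear": [-238,-160,0],"turn": [0,0,0]},{"claw": 0.9,"linear": [-244,-165,0],"turn": [0,0,0]},{"claw": 0.9,"linear": [-244,-165,0],"turn": [0,0,0]}])

```text
time_s: 25.38
ee_pos: [0.426, -0.0693, 0.1545]
eef_rot: [3.141, -0.004, 1.412]
force: [-0.1, -0.1, -0.5]
grip_width: 0.0845
```

```bash
python3 -c "
from h import *
o=get_obs();im=vision.camera('wrist');c=cam('wrist',o);print(o['ee_pos'],o['eef_rot'],o['grip_width'])
p=proj(c,[[.4258,-.070,.044]]);print(p)
cv2.imwrite('pics/w17.png',im)"
```

```text
[ 0.42601731 -0.06934504  0.15450067] [ 3.14104176 -0.00442367  1.41169688] 0.08453754550021593
[[317.78483864 188.48547041]]
```

View pics/w17.png

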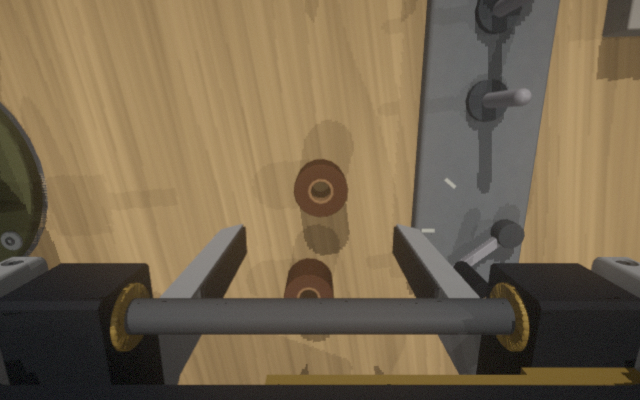

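play_rows(force=25, moves=[{"claw": 0.9,"linear": [-1,1,40],"turn": [0,0,0]},{"claw": 0.9,"linear": [-1,1,80],"turn": [0,0,0]},{"claw": 0.9,"linear": [-1,1,120],"turn": [0,0,0]},{"claw": 0.9,"linear": [-1,1,141],"turn": [0,0,0]},{"claw": 0.9,"linear": [-1,1,145],"turn": [0,0,0]},{"claw": 0.5,"linear": [-1,1,145],"turn": [0,0,0]},{"claw": 0.4,"linear": [-1,1,145],"turn": [0,0,0]},{"claw": 0.4,"linear": [-1,1,145],"turn": [0,0,0]}])

```text
time_s: 26.42
ee_pos: [0.4277, -0.0697, 0.0102]
eef_rot: [3.14, -0.004, 1.412]
force: [0.6, -0.2, 0.3]
grip_width: 0.0581
```

play_rows(moves=[{"claw": 0.4,"linear": [0,0,0],"turn": [0,0,0]},{"claw": 0.4,"linear": [0,0,0],"turn": [0,0,0]}])

```text
time_s: 26.68
ee_pos: [0.4278, -0.0697, 0.0103]
eef_rot: [3.14, -0.004, 1.412]
force: [-0.1, -0.1, -0.9]
grip_width: 0.0536
```

play_rows(moves=[{"claw": 0.4,"linear": [0,0,-20],"turn": [0,0,0]},{"claw": 0.4,"linear": [0,0,-60],"turn": [0,0,0]},{"claw": 0.4,"linear": [0,0,-100],"turn": [0,0,0]},{"claw": 0.4,"linear": [0,0,-130],"turn": [0,0,0]},{"claw": 0.4,"linear": [0,0,-133],"turn": [0,0,0]}])

```text
time_s: 27.3
ee_pos: [0.4282, -0.0704, 0.1449]
eef_rot: [3.136, -0.004, 1.412]
force: [0.0, -0.0, -1.6]
grip_width: 0.0538
```

```bash
python3 -c "
from h import *
o=get_obs();im=vision.camera('wrist');c=cam('wrist',o);print(o['ee_pos'],o['grip_width'])
cv2.imwrite('pics/w18.png',cv2.resize(im[150:330,220:420],None,fx=3,fy=3,interpolation=cv2.INTER_CUBIC))
print(togo([.6140,.0664,.143],1.414))"
```

```text
[ 0.42821976 -0.07042736  0.14490574] 0.05383110077944894
(array([164.4, 162.4,   2.1]), array([ 0.004, -0.004, -0.002]))
```

View pics/w18.png

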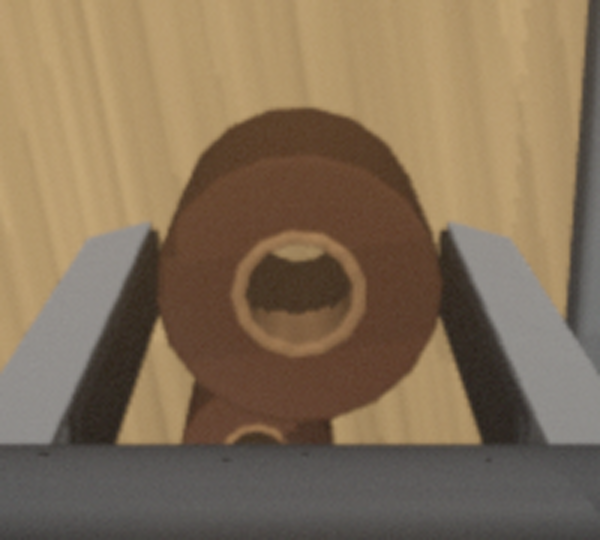

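The bore centre sits about 2 mm behind the TCP, along tool -x. I'll compensate and carry it to C.

play_rows(moves=[{"claw": 0.4,"linear": [20,20,0],"turn": [0,0,0]},{"claw": 0.4,"linear": [50,48,0],"turn": [0,0,0]},{"claw": 0.4,"linear": [82,80,0],"turn": [0,0,0]},{"claw": 0.4,"linear": [114,112,0],"turn": [0,0,0]},{"claw": 0.4,"linear": [145,142,0],"turn": [0,0,0]},{"claw": 0.4,"linear": [163,159,0],"turn": [0,0,0]},{"claw": 0.4,"linear": [166,162,0],"turn": [0,0,0]},{"claw": 0.4,"linear": [166,162,0],"turn": [0,0,0]}])

```text
time_s: 28.35
ee_pos: [0.6131, 0.0677, 0.1439]
eef_rot: [3.14, -0.004, 1.412]
force: [0.8, -0.2, -1.7]
grip_width: 0.0533
```

```bash
python3 -c "
from h import *
o=get_obs();im=vision.camera('wrist');print(o['ee_pos'],o['eef_rot'],o['grip_width'])
cv2.imwrite('pics/w19.png',im)
print(togo([.6139,.0687,.143],1.414))"
```

```text
[0.61312906 0.06768944 0.14387578] [ 3.13980247 -0.00367692  1.41226953] 0.05332539081028277
(array([1.3, 0.6, 1.4]), array([ 0.002, -0.004, -0.002]))
```

View pics/w19.png

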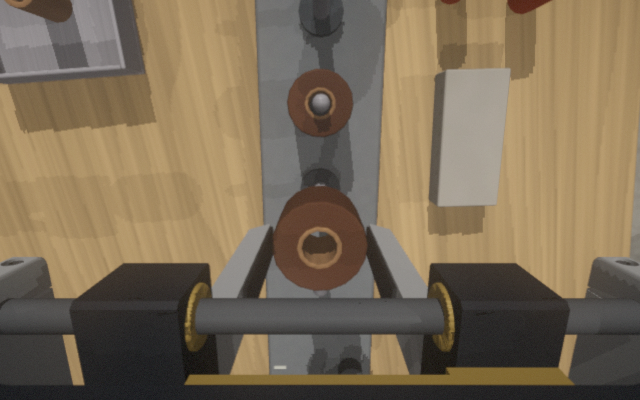

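play_rows(moves=[{"claw": 0.4,"linear": [1,0.5,5],"turn": [0,0,0]},{"claw": 0.4,"linear": [1,0.5,20],"turn": [0,0,0]},{"claw": 0.4,"linear": [1,0.5,35],"turn": [0,0,0]},{"claw": 0.4,"linear": [1,0.5,46],"turn": [0,0,0]},{"claw": 0.4,"linear": [1,0.5,54],"turn": [0,0,0]},{"claw": 0.4,"linear": [1,0.5,60],"turn": [0,0,0]},{"claw": 0.4,"linear": [1,0.5,64],"turn": [0,0,0]}])

```text
time_s: 29.28
ee_pos: [0.614, 0.0686, 0.0802]
eef_rot: [3.139, -0.004, 1.412]
force: [-0.2, -0.5, -1.8]
grip_width: 0.0536
```

play_rows(moves=[{"claw": 0.4,"linear": [0,0,12],"turn": [0,0,0]},{"claw": 0.4,"linear": [0,0,24],"turn": [0,0,0]},{"claw": 0.4,"linear": [0,0,34],"turn": [0,0,0]},{"claw": 0.4,"linear": [0,0,40],"turn": [0,0,0]},{"claw": 0.4,"linear": [0,0,42],"turn": [0,0,0]},{"claw": 0.4,"linear": [0,0,42],"turn": [0,0,0]}])

```text
time_s: 30.02
ee_pos: [0.6143, 0.0688, 0.0384]
eef_rot: [3.139, -0.004, 1.412]
force: [-0.3, 0.0, -1.4]
grip_width: 0.0533
```

play_rows(moves=[{"claw": 0.75,"linear": [0,0,0],"turn": [0,0,0]},{"claw": 0.75,"linear": [0,0,0],"turn": [0,0,0]},{"claw": 0.75,"linear": [0,0,0],"turn": [0,0,0]},{"claw": 0.75,"linear": [0,0,-25],"turn": [0,0,0]},{"claw": 0.8,"linear": [0,0,-60],"turn": [0,0,0]},{"claw": 0.9,"linear": [0,0,-95],"turn": [0,0,0]},{"claw": 0.9,"linear": [0,0,-115],"turn": [0,0,0]}])

```text
time_s: 30.9
ee_pos: [0.6144, 0.0684, 0.1555]
eef_rot: [3.136, -0.004, 1.412]
force: [0.1, 0.5, 1.1]
grip_width: 0.0842
```

```bash
python3 -c "
from h import *
o=get_obs();im=vision.camera('wrist');print(o['ee_pos'],o['grip_width'])
cv2.imwrite('pics/w20.png',im)
cv2.imwrite('pics/t20.png',vision.camera('top'))
print(togo([.3951,-.182,.155],1.414))"
```

```text
[0.61442434 0.06838941 0.15554682] 0.08419934136007994
(array([-282.1, -177.4,   -1.8]), array([ 0.007, -0.005, -0.002]))
```

View pics/w20.png

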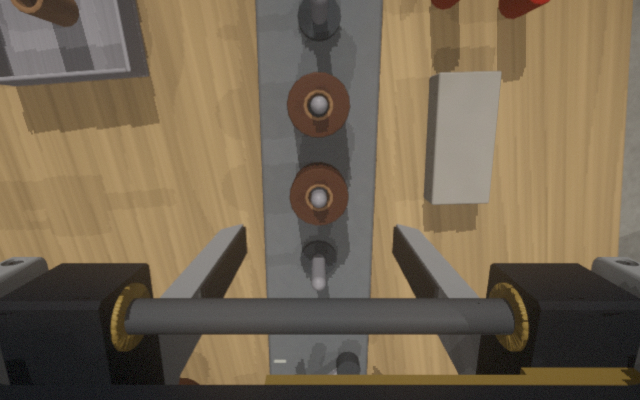

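View pics/t20.png

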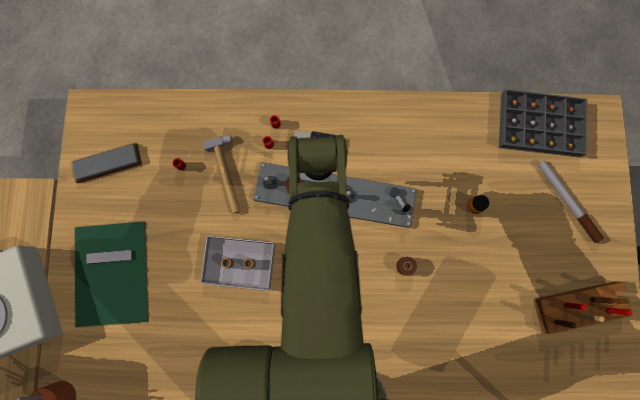

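Two rolls are home, at (318,105) and (318,197). The third is still at top-view (406,266), so I'll move to it.

play_rows(moves=[{"claw": 0.9,"linear": [-35,-22,0],"turn": [0,0,0]},{"claw": 0.9,"linear": [-80,-50,0],"turn": [0,0,0]},{"claw": 0.9,"linear": [-125,-79,0],"turn": [0,0,0]},{"claw": 0.9,"linear": [-170,-107,0],"turn": [0,0,0]},{"claw": 0.9,"linear": [-215,-135,0],"turn": [0,0,0]},{"claw": 0.9,"linear": [-255,-160,0],"turn": [0,0,0]},{"claw": 0.9,"linear": [-282,-177,0],"turn": [0,0,0]},{"claw": 0.9,"linear": [-282,-177,0],"turn": [0,0,0]}])

```text
time_s: 32.0
ee_pos: [0.3943, -0.1829, 0.1525]
eef_rot: [3.135, -0.005, 1.409]
force: [0.0, -0.2, 0.5]
grip_width: 0.0844
```

```bash
python3 -c "
from h import *
o=get_obs();im=vision.camera('wrist');c=cam('wrist',o);print(o['ee_pos'],o['eef_rot'],o['grip_width'])
p=proj(c,[[.3951,-.182,.044],list(o['ee_pos'][:2])+[.044]]);print(p)
cv2.imwrite('pics/w21.png',im)"
```

```text
[ 0.39432273 -0.1829339   0.15245824] [ 3.13546364 -0.0050109   1.40929561] 0.08439480744011073
[[317.89857103 187.25762437]
 [317.26429742 188.31303637]]
```

View pics/w21.png

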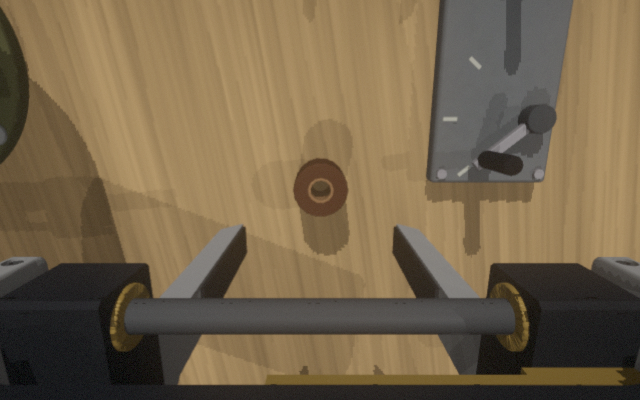

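play_rows(force=25, moves=[{"claw": 0.9,"linear": [-3,1,40],"turn": [0,0,0]},{"claw": 0.9,"linear": [-3,1,80],"turn": [0,0,0]},{"claw": 0.9,"linear": [-3,1,120],"turn": [0,0,0]},{"claw": 0.9,"linear": [-3,1,139],"turn": [0,0,0]},{"claw": 0.9,"linear": [-3,1,143],"turn": [0,0,0]},{"claw": 0.5,"linear": [-3,1,143],"turn": [0,0,0]},{"claw": 0.4,"linear": [-3,1,143],"turn": [0,0,0]},{"claw": 0.4,"linear": [-3,1,143],"turn": [0,0,0]}])

```text
time_s: 33.05
ee_pos: [0.397, -0.1849, 0.0102]
eef_rot: [3.134, -0.005, 1.41]
force: [0.1, 0.3, 0.3]
grip_width: 0.0579
```

play_rows(moves=[{"claw": 0.4,"linear": [0,0,0],"turn": [0,0,0]},{"claw": 0.4,"linear": [0,0,0],"turn": [0,0,0]}])

```text
time_s: 33.3
ee_pos: [0.397, -0.185, 0.0103]
eef_rot: [3.134, -0.005, 1.41]
force: [-0.3, 0.0, -1.8]
grip_width: 0.0536
```

play_rows(moves=[{"claw": 0.4,"linear": [0,0,-20],"turn": [0,0,0]},{"claw": 0.4,"linear": [0,0,-60],"turn": [0,0,0]},{"claw": 0.4,"linear": [0,0,-100],"turn": [0,0,0]},{"claw": 0.4,"linear": [0,0,-130],"turn": [0,0,0]},{"claw": 0.4,"linear": [0,0,-133],"turn": [0,0,0]}])

```text
time_s: 33.92
ee_pos: [0.3965, -0.1858, 0.1448]
eef_rot: [3.131, -0.003, 1.41]
force: [-0.5, 0.1, -1.1]
grip_width: 0.054
```

```bash
python3 -c "
from h import *
o=get_obs();im=vision.camera('wrist');c=cam('wrist',o);print(o['ee_pos'],o['grip_width'])
cv2.imwrite('pics/w22.png',cv2.resize(im[150:330,220:420],None,fx=3,fy=3,interpolation=cv2.INTER_CUBIC))
print(togo([.6012,-.0125,.143],1.414))"
```

```text
[ 0.39653514 -0.18582104  0.14476769] 0.05398194063827985
(array([203.7, 174.8,   3.1]), array([ 0.009, -0.004, -0.004]))
```

View pics/w22.png

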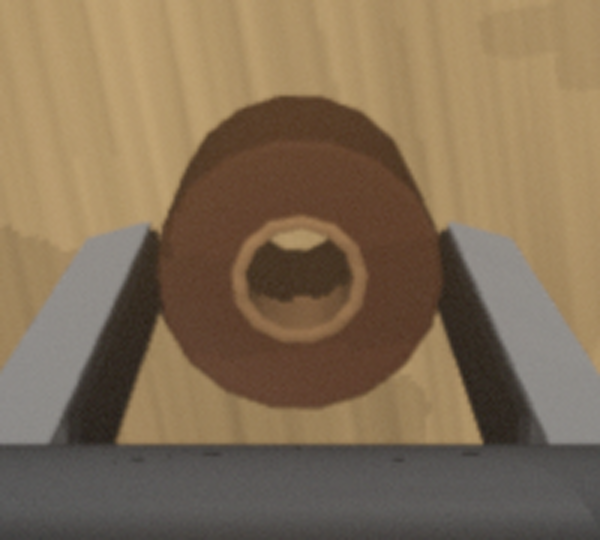

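play_rows(moves=[{"claw": 0.4,"linear": [25,22,0],"turn": [0,0,0]},{"claw": 0.4,"linear": [60,52,0],"turn": [0.003,0,0]},{"claw": 0.4,"linear": [98,84,0],"turn": [0.005,0,0]},{"claw": 0.4,"linear": [136,117,0],"turn": [0.007,0,0]},{"claw": 0.4,"linear": [174,149,0],"turn": [0.009,0,0]},{"claw": 0.4,"linear": [199,171,0],"turn": [0.009,0,0]},{"claw": 0.4,"linear": [204,175,0],"turn": [0.009,0,0]},{"claw": 0.4,"linear": [204,175,0],"turn": [0.009,0,0]}])

```text
time_s: 34.98
ee_pos: [0.6007, -0.0124, 0.1447]
eef_rot: [-3.139, -0.004, 1.41]
force: [-0.5, -0.4, -2.0]
grip_width: 0.0538
```

```bash
python3 -c "
from h import *
o=get_obs();im=vision.camera('wrist');print(o['ee_pos'],o['eef_rot'],o['grip_width'])
cv2.imwrite('pics/w23.png',im)
print(togo([.6014,-.0123,.143],1.414))"
```

```text
[ 0.60073018 -0.01241412  0.14465448] [-3.13947148 -0.00383218  1.41024733] 0.05383873702730747
(array([0.6, 0.7, 2.1]), array([-0.002, -0.004, -0.004]))
```

View pics/w23.png

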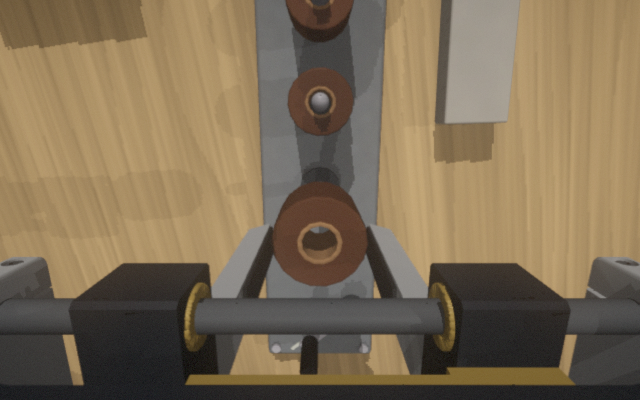

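play_rows(moves=[{"claw": 0.4,"linear": [0.5,0.5,5],"turn": [0,0,0]},{"claw": 0.4,"linear": [0.5,0.5,20],"turn": [0,0,0]},{"claw": 0.4,"linear": [0.5,0.5,35],"turn": [0,0,0]},{"claw": 0.4,"linear": [0.5,0.5,46],"turn": [0,0,0]},{"claw": 0.4,"linear": [0.5,0.5,54],"turn": [0,0,0]},{"claw": 0.4,"linear": [0.5,0.5,60],"turn": [0,0,0]},{"claw": 0.4,"linear": [0.5,0.5,64],"turn": [0,0,0]}])

```text
time_s: 35.9
ee_pos: [0.6012, -0.0121, 0.081]
eef_rot: [-3.14, -0.004, 1.41]
force: [0.4, 0.5, -0.4]
grip_width: 0.0536
```

play_rows(moves=[{"claw": 0.4,"linear": [0,0,12],"turn": [0,0,0]},{"claw": 0.4,"linear": [0,0,24],"turn": [0,0,0]},{"claw": 0.4,"linear": [0,0,35],"turn": [0,0,0]},{"claw": 0.4,"linear": [0,0,41],"turn": [0,0,0]},{"claw": 0.4,"linear": [0,0,43],"turn": [0,0,0]},{"claw": 0.4,"linear": [0,0,43],"turn": [0,0,0]}])

```text
time_s: 36.65
ee_pos: [0.6014, -0.0119, 0.0383]
eef_rot: [-3.141, -0.004, 1.41]
force: [-1.7, 0.2, 2.0]
grip_width: 0.054
```

play_rows(moves=[{"claw": 0.75,"linear": [0,0,0],"turn": [0,0,0]},{"claw": 0.75,"linear": [0,0,0],"turn": [0,0,0]},{"claw": 0.75,"linear": [0,0,0],"turn": [0,0,0]},{"claw": 0.75,"linear": [0,0,-25],"turn": [0,0,0]},{"claw": 0.75,"linear": [0,0,-60],"turn": [0,0,0]},{"claw": 0.75,"linear": [0,0,-95],"turn": [0,0,0]},{"claw": 0.6,"linear": [0,0,-120],"turn": [0,0,0]},{"claw": 0.6,"linear": [0,0,-120],"turn": [0,0,0]}])

```text
time_s: 37.65
ee_pos: [0.6022, -0.0124, 0.16]
eef_rot: [3.139, -0.004, 1.41]
force: [0.3, -0.3, -0.4]
grip_width: 0.0575
```

```bash
python3 -c "
from h import *
o=get_obs();im=vision.camera('wrist');print(o['ee_pos'],o['grip_width'])
cv2.imwrite('pics/w24.png',im)
s=vision.camera('side');cv2.imwrite('pics/s24.png',cv2.resize(s[140:340,200:460],None,fx=3,fy=3))
print(togo([.5630,-.1835,.15],2.985))"
```

```text
[ 0.60220464 -0.01244509  0.16001418] 0.0575077532547578
(array([-175. ,  -10.1,    6.6]), array([ 0.002, -0.005, -1.575]))
```

View pics/w24.png

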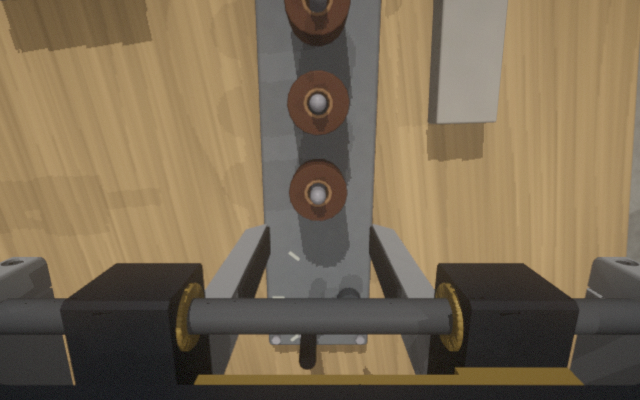

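View pics/s24.png

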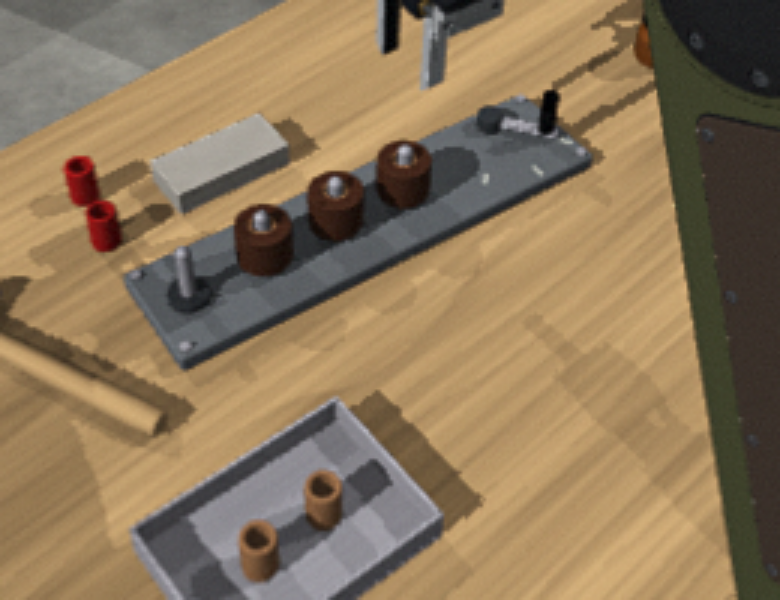

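Three rolls are home on B, C and D, both cores are in the tray, and the brake is still released. Now to the knob.

play_rows(moves=[{"claw": 0.6,"linear": [-22,-1,0],"turn": [0,0,-0.18]},{"claw": 0.6,"linear": [-44,-3,0],"turn": [0,0,-0.36]},{"claw": 0.6,"linear": [-66,-4,0],"turn": [0,0,-0.54]},{"claw": 0.6,"linear": [-88,-5,0],"turn": [0,0,-0.72]},{"claw": 0.6,"linear": [-110,-6,0],"turn": [0,0,-0.9]},{"claw": 0.6,"linear": [-132,-8,0],"turn": [0,0,-1.08]},{"claw": 0.6,"linear": [-154,-9,0],"turn": [0,0,-1.26]},{"claw": 0.6,"linear": [-175,-10,0],"turn": [0,0,-1.42]}])

```text
time_s: 38.75
ee_pos: [0.5624, -0.184, 0.1549]
eef_rot: [3.138, -0.005, 2.835]
force: [-0.3, 0.3, 0.5]
grip_width: 0.0567
```

play_rows(moves=[{"claw": 0.6,"linear": [0,0,0],"turn": [0,0,-0.15]},{"claw": 0.6,"linear": [0,0,0],"turn": [0,0,-0.15]},{"claw": 0.6,"linear": [0,0,0],"turn": [0,0,-0.15]}])

```text
time_s: 39.12
ee_pos: [0.5622, -0.1837, 0.1542]
eef_rot: [3.137, -0.005, 2.982]
force: [-1.2, -0.4, 0.3]
grip_width: 0.0565
```

```bash
python3 -c "
from h import *
o=get_obs();im=vision.camera('wrist');c=cam('wrist',o);print(o['ee_pos'],o['eef_rot'],o['grip_width'])
p=proj(c,[[.563,-.1835,.08]]);print(p)
for a in p: cv2.circle(im,tuple(int(round(x)) for x in a),2,(0,255,0),-1)
cv2.imwrite('pics/w25.png',cv2.resize(im[100:300,200:440],None,fx=3,fy=3))
print(togo([.5630,-.1835,.044],2.985))"
```

```text
[ 0.56224233 -0.18371653  0.15419668] [ 3.13696605 -0.0052793   2.98205674] 0.05654784198825479
[[320.72370842 197.53726354]]
(array([ -1.1,  -0.2, 110.5]), array([ 0.005, -0.005, -0.002]))
```

View pics/w25.png

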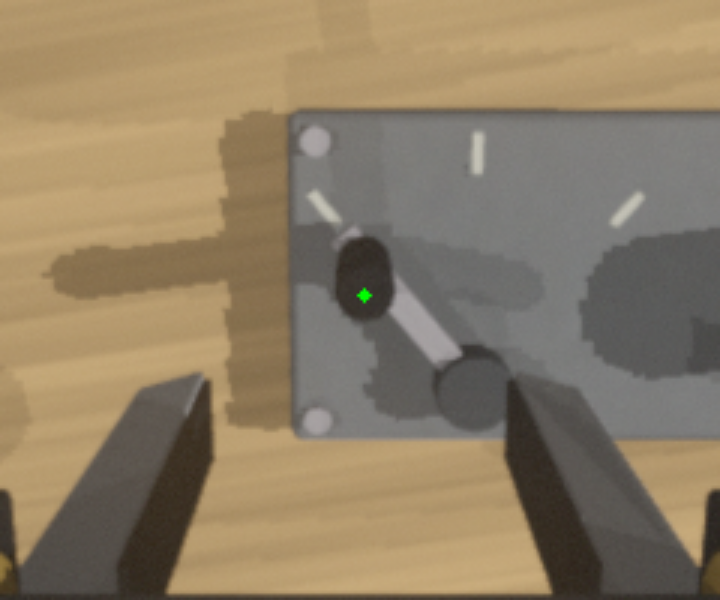

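Well aligned. I'll lower and grip.

play_rows(force=10, moves=[{"claw": 0.6,"linear": [-1,0,30],"turn": [0,0,0]},{"claw": 0.6,"linear": [-1,0,65],"turn": [0,0,0]},{"claw": 0.6,"linear": [-1,0,95],"turn": [0,0,0]},{"claw": 0.6,"linear": [-1,0,108],"turn": [0,0,0]},{"claw": 0.3,"linear": [-1,0,110],"turn": [0,0,0]},{"claw": 0.1,"linear": [-1,0,110],"turn": [0,0,0]},{"claw": 0.1,"linear": [-1,0,110],"turn": [0,0,0]},{"claw": 0.1,"linear": [-1,0,110],"turn": [0,0,0]}])

```text
time_s: 40.17
ee_pos: [0.5632, -0.1831, 0.0451]
eef_rot: [3.137, -0.004, 2.983]
force: [4.4, 17.0, 1.3]
grip_width: 0.0201
```

play_rows(moves=[{"claw": 0.1,"linear": [0,0,0],"turn": [0,0,0]},{"claw": 0.1,"linear": [0,0,0],"turn": [0,0,0]},{"claw": 0.1,"linear": [0,0,0],"turn": [0,0,0]}])

```text
time_s: 40.55
ee_pos: [0.5634, -0.1817, 0.0451]
eef_rot: [3.135, -0.004, 2.983]
force: [1.4, 9.0, -0.4]
grip_width: 0.0175
```

play_rows(moves=[{"claw": 0.1,"linear": [3,5,0],"turn": [0,0,0]},{"claw": 0.1,"linear": [6,9,0],"turn": [0,0,0]},{"claw": 0.1,"linear": [9,14,0],"turn": [0,0,0]},{"claw": 0.1,"linear": [11,19,0],"turn": [0,0,0]},{"claw": 0.1,"linear": [13,29,0],"turn": [0,0,0]},{"claw": 0.1,"linear": [14,36,0],"turn": [0,0,0]},{"claw": 0.1,"linear": [14,39,0],"turn": [0,0,0]},{"claw": 0.1,"linear": [14,39,0],"turn": [0,0,0]}])

```text
time_s: 41.55
ee_pos: [0.5555, -0.1406, 0.0452]
eef_rot: [3.134, -0.005, 2.983]
force: [-4.8, 0.5, -3.3]
grip_width: 0.0176
```

```bash
python3 -c "
from h import *
o=get_obs();im=vision.camera('wrist');print(o['ee_pos'],o['force'],o['grip_width'])
cv2.imwrite('pics/w26.png',cv2.resize(im[100:300,200:440],None,fx=3,fy=3))"
```

```text
[ 0.55549244 -0.14064942  0.04521976] [-4.75507675  0.52392894 -3.30868485] 0.017594294337996568
```

View pics/w26.png

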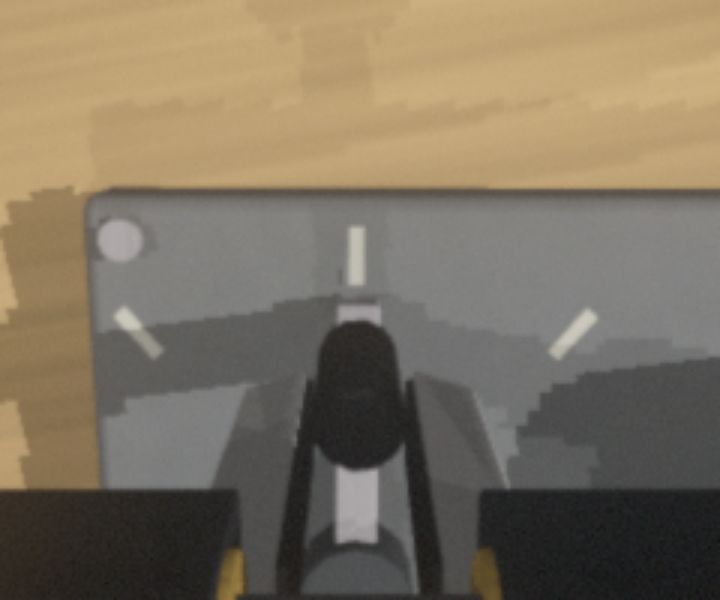

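The lever points at the middle mark (arm end at (358,312), mark at (357,256) in the crop). I'll release and rise.

play_rows(moves=[{"claw": 0.4,"linear": [0,0,0],"turn": [0,0,0]},{"claw": 0.4,"linear": [0,0,0],"turn": [0,0,0]},{"claw": 0.4,"linear": [0,0,0],"turn": [0,0,0]},{"claw": 0.4,"linear": [0,0,-20],"turn": [0,0,0]},{"claw": 0.4,"linear": [0,0,-60],"turn": [0,0,0]},{"claw": 0.4,"linear": [0,0,-100],"turn": [0,0,0]},{"claw": 0.4,"linear": [0,0,-130],"turn": [0,0,0]},{"claw": 0.4,"linear": [0,0,-135],"turn": [0,0,0]}])

```text
time_s: 42.6
ee_pos: [0.5568, -0.1421, 0.1821]
eef_rot: [3.135, -0.001, 2.983]
force: [1.3, 0.1, -0.5]
grip_width: 0.0376
```

```bash
cat > fin.py <<'E'
from h import *
o=get_obs();im=vision.camera('wrist');c=cam('wrist',o);print(o['ee_pos'],o['time_s'],o['grip_width'])
cv2.imwrite('pics/w27.png',im)
t=vision.camera('top');cv2.imwrite('pics/t27.png',cv2.resize(t[100:300,190:430],None,fx=3,fy=3))
s=vision.camera('side');cv2.imwrite('pics/s27.png',cv2.resize(s[140:340,200:460],None,fx=3,fy=3))
E
python3 fin.py
```

```text
[ 0.55680604 -0.14207088  0.18214954] 42.6 0.037604167763625324
```

View pics/w27.png

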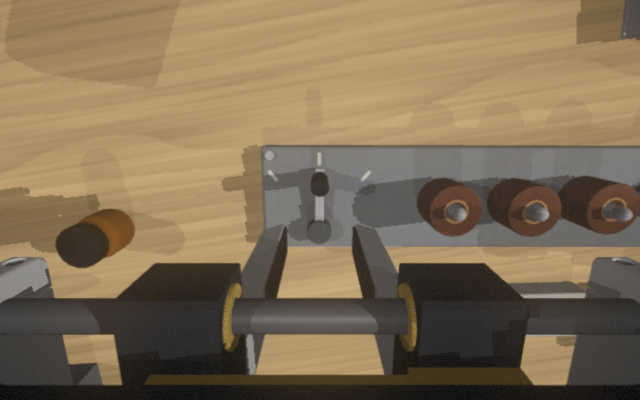

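View pics/t27.png

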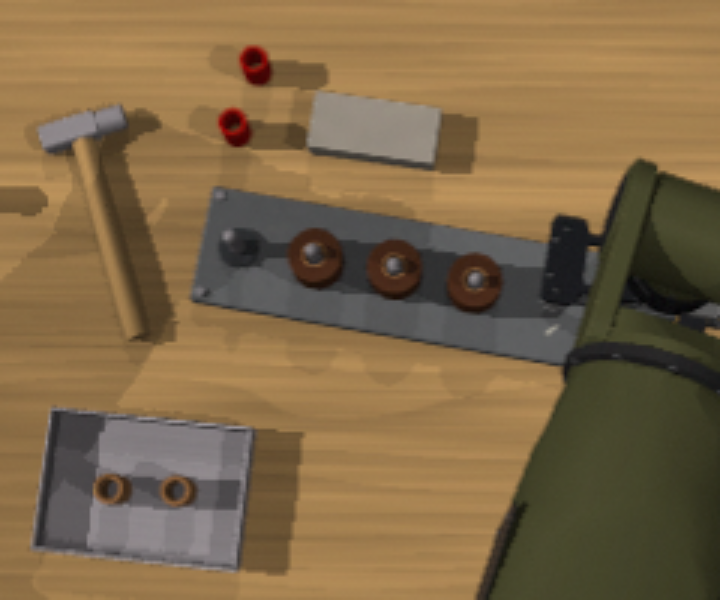

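View pics/s27.png

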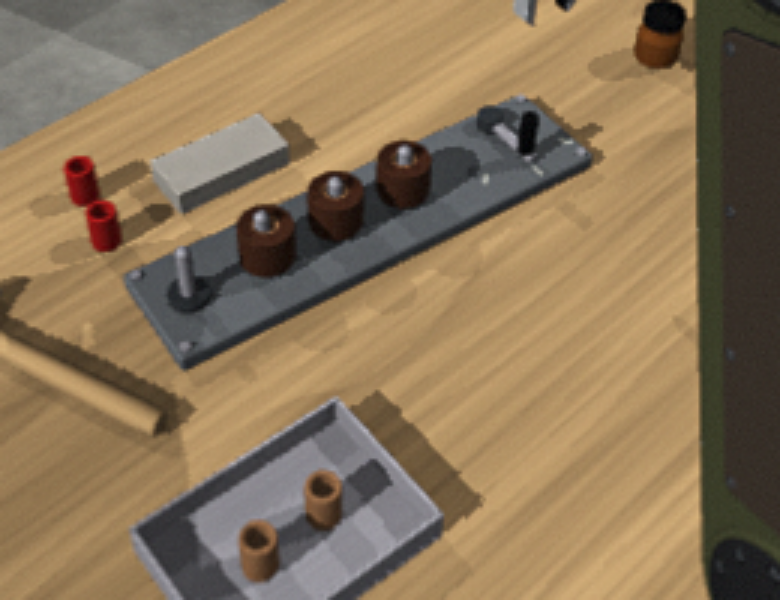

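Final views: the lever is on the middle mark at wrist (319,160), with the rolls on B, C and D and both cores in the tray. The jar, hammer and brick look unmoved. Handing in.

```bash
python3 -c "
from station import get_obs,hand_in
import numpy as np
print(np.abs(get_obs()['joint_vel']).max()); print(hand_in())"
```

```text
0.010892300417161445
the job is handed in; nothing more can be done
None
```

I completed the refill and handed the job in at about 43 s; no verdict was reported.

- **Brake release:** I gripped the knob and swung the lever to the released end stop before touching anything else. It pressed the stop at about 22 N and pointed at the end mark.
- **Cores:** Only spindles A and C carried cores. I lifted both and stood them in the scrap tray. The red tubes were left alone.
- **Rolls:** Three fresh rolls were on the bench. I slid them onto spindles B, C and D, each lowered to its calculated seat height with almost no contact force. Spindle A stays empty.
- **Lever:** I then set it to the middle mark and withdrew the arm.

**Last checks:** the final wrist, side and top pictures showed the lever on the middle mark, the rolls upright on their collars and both cores standing in the tray. The flux jar, hammer and soldering brick looked unmoved, and the gripper was clear of everything. All of this was judged by eye from the pictures.

**Disagreements:** the cameras disagreed by about 1–3 mm, which I corrected from the wrist view. The roll on B shifted by about 1.5 mm in the side view between the last two pictures. That is within its bore clearance and the 7 mm limit. I saw no grip slip and no roll knocked aside on the bench.

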